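# Change the test cage over from calibration to circuit cards

### The arm

A 6-joint arm with a two-finger parallel gripper is mounted at the origin on a cart in front of the work surface, level with it; the furniture and walls round the work are solid. World frame = base frame: x ahead of the robot, y to its left, z up, the work surface at z = 0. Lengths are in mm, angles in rad, forces in N, time in s.
With the tool pointing down it reaches from about 275 to 1000 mm from the base axis. Payload 8.4 kg.
Tool frame: the origin (TCP) lies at the very end of the fingers, on their centre line; the grasp point (between the pads) lies 19 mm behind it (r.tcp_to_grasp is the distance from the TCP to the grasp point, in mm); z points along the fingers, y is the line along which they close (so a half turn about z gives the same grasp; the last joint's range is limited). The gripper opens to 85 mm and grips with 20 to 120 N. Pads are 22 mm wide; open, the fingers measure 114 mm over their backs; the gripper's body (76 mm by 85 mm) begins 54 mm behind the grasp point. The pads swing forward as they close: fully open they stand 13 mm farther back than shut.
Start: joints at [1.306, 0.353, 1.633, -0, 1.155, -0.002], TCP at [162.364, 603.544, 231.281] pointing down, gripper open.
Joint ranges: [-2.63, 2.63], [-0.92, 2.1], [0.06, 2.66], [-1.3, 4.44], [0, 2.69], [-3.02, 3.02]. Speed limits (rad/s): [2.22, 2.22, 2.79, 3.14, 3.14, 3.14].

### API

Orientations are given as [roll, pitch, yaw] about the fixed x, y, z axes, in that order (R = Rz(yaw) Ry(pitch) Rx(roll)).
In Python, from rig import r gives the robot as it stands. The module is installed in compiled form; this text tells all that it offers.
- The arm moves only by the tool play_rows, never from a script. Its argument "rows" is a list of rows, each an object with "dp": the shift along the tool's x, y, z in units of 40 mm (1.0 is 40 mm), a list of three; "turn": the turn, a rotation vector about the tool's x, y, z in units of 6 degrees (1.0 is 6 degrees), a list of three; "fingers": the closure, from 0 (fully open) to 1 (shut). In form: [{"dp": [tx, ty, tz], "turn": [wx, wy, wz], "fingers": fingers}, ...]. A call has 1 to 5 rows; each row shifts and turns the commanded pose from where the row before left it, along the tool's axes as they then stand; what a row does not reach is not made up. A row lasts 1/12 s, in which the tool goes at most 41.7 mm and 7.16 degrees, less where a joint would pass 70% of its speed; a pose out of reach is approached as far as the arm can. A call is refused whole if a number of a shift passes 1 or a number of a turn 1, either way. A call with a gripper value outside its range is refused whole. The fingers move at their own pace and stop on an object; "force" is the grip in N (left out, the last holds). Time passes only in rows, so rows that do not move let the fingers close. It gives the time, the measured TCP pose, the force, the opening and the grip force at its end, in the units of the state.
- r.sense(): the state, without advancing time (a new reading comes with each control period).
- r.grab_frame(name): name is "scene" or "top" or "wrist"; returns a dict with "pixels" (480x640x3 uint8, red, green, blue), "fx", "fy", "cx", "cy" (pixels), "dist" ([k1, k2, p1, p2, k3] as OpenCV has them; the pictures are not rectified), "pose" (4x4, takes a point from camera to world coordinates). Camera axes: x right, y down, z forward; pixel columns grow to the right and rows downward; lengths in mm; the calibration is good to about 2 mm. A picture is of the moment at which its call begins. There is no depth.
- r.sign_off(): hands the job in; it is judged then, once.
The state is a dict: "clock": time; "qpos": joint angles; "qvel": joint speeds; "joint_efforts": joint torques, N m; "eef_pos": TCP position; "tcp_rot": TCP orientation; "contact_force": force on the tool from outside, world axes, zero at the start; "wrist_torque": the same for the moment, N m; "opening": opening from 0.0 (shut) to 1.0 (fully open); "grasp_force": force on a finger pad.
Only numpy, scipy, OpenCV 4.12 (cv2) and the standard library are available. Lean on these libraries where they do the work, as an engineer would, in place of code of your own. Each camera call takes 0.05 s, during which the arm holds its last target. There are 200 camera calls.

### The job

Change the card cage over for its test run: turn the cam wheel by its toothed rim until the engraved line faces the fixed pointer, so that the locking comb lets the cards go, then slide every calibration card (bare metal plate) up out of the cage and put it fully down into a free guide of the black transport rack, and slide every green circuit card up out of the rack and put it fully down into a free guide of the cage. When all are changed over, turn the cam wheel until the engraved dot faces the pointer, so that the comb locks the circuit cards in. Leave the other things on the bench where they are.

Things in the scene. Friction and masses are not known exactly. Their poses are not given: they have to be found in the camera images.
- cage: fixed card cage, 90 mm deep (x) by 190 mm, with the wheel's drive housing (90 x 100 x 52 mm high) on its +y end. Origin: on the bench under the middle of the four guides; z up, y along the row of guides towards the wheel, x away from the robot at yaw 0. Near side plate (x = -34 mm) ends at 72 mm, far one (+34 mm) at 90 mm, end plates at 54 mm above the bench
- slot_1 (a point): middle of the seat floor, 20 mm above the bench, of the guide farthest from the wheel (cage y = -60 mm). A seated card has its origin here, its width along the cage's x. A guide is a pair of upright channels on the side plates, 4.8 mm wide across the card's thickness, 64 mm apart across its width, with funnel mouths about 16 mm wide, 62 to 73 mm above the bench
- slot_2 (a point): as slot_1, the second guide (cage y = -20 mm); guides stand 40 mm apart
- slot_3 (a point): as slot_1, the third guide (cage y = +20 mm)
- slot_4 (a point): as slot_1, the guide nearest the wheel (cage y = +60 mm)
- lock_comb (a joint): slide of the steel locking comb along the cage's +y, in m; driven only by the wheel, 0.0048 m per rad. One tab a guide, 12 mm wide, reaches in from its rail (cage x = 43 mm, top 103 mm) to x = +22 mm, 98 to 102 mm above the bench, 3 mm over a seated card's shoulder. At 0 the tabs stand midway between the guides, so cards pass; at 0.020 each tab stands over its guide
- cam_wheel (a joint): angle of the cam wheel about its upright axis, rad, growing clockwise seen from above: 0 when the engraved line faces the pointer (comb open), 4.2 when the engraved dot faces it (comb locked). It turns on past both marks, from -0.5 to 4.7, and stays where it is left; light friction, about 0.1 N m
- wheel_centre (a point): point on the wheel's axis in its top face, 81 mm above the bench (cage x = 0, y = +150 mm). Aluminium wheel like a timing pulley: toothed rim 60 mm across, 61 to 81 mm above the bench, to be held across its diameter from above; below it a marked flange 74 mm across, 58 to 61 mm. Nothing else within 62 mm of the axis stands higher than 62 mm
- line_mark (a point): outer end of the engraved black line on the flange, 37 mm from the wheel's axis, 61 mm above the bench; the line, 3 mm wide, also runs radially over the top face (10 to 29 mm from the axis)
- dot_mark (a point): flange edge at the engraved black dot, 37 mm from the axis, 61 mm above the bench; a larger dot, 10 mm across, lies at the same angle on the top face, 21.5 mm from the axis
- pointer (a point): tip of the fixed dark steel pointer beside the flange, on the -x side of the axis in the cage's frame, 38 mm from the axis, 61 mm above the bench
- rack: loose black plastic transport rack, 104 x 176 mm, 61 mm high, 0.9 kg; origin: middle of its underside, z up. Four guides like the cage's at rack y = -60, -20, +20, +60 mm (x = 0), floor 10 mm, funnel mouths 50 to 61 mm above the underside; cards stand in them with their width along the rack's x. It may get shifted on the bench
- card_1: circuit card: green board 60 mm wide, 75 mm high, 3 mm thick (parts on it to 8 mm either side), with an aluminium bar centred on its top edge to hold it by, 36 mm long, 9 mm thick, 71 to 88 mm above the bottom edge; 60 g. Origin: middle of the bottom edge; x along the width, y across the thickness, z up to the bar. It starts in the rack; either way round is right
- cal_1: calibration card: bare aluminium plate with three small brass coaxial sockets and a black bar; sizes, weight, origin and axes as card_1. It starts in guide slot_1 of the cage, under the comb; either way round is right
- cal_2: as cal_1, starts in guide slot_3 of the cage (one or both of the calibration cards are present)
- adaptor_a: bystander: coaxial adaptor, 21 x 50 mm, lying loose; origin under its middle
- adaptor_b: bystander: small coaxial terminator, 20 x 28 mm, lying loose
- caliper: bystander: caliper, 60 x 192 x 11 mm, lying loose
- fuse_box: bystander: small fuse box, 28 x 52 x 16 mm, loose
- kapton: bystander: roll of tape, 76 mm across, 19 mm high, loose
- notebook: bystander: notebook, 148 x 105 x 11 mm, loose
- card_2: another circuit card like card_1 (two or three of the circuit cards are present)
- card_3: another circuit card like card_1 (two or three of the circuit cards are present)
- card_4: another circuit card like card_1 (two or three of the circuit cards are present)

How it is judged (in metres and radians):
On the way, in this order (a step that is already met when the one before it is completed fails the run):
1. the cam wheel stands with its line at the pointer (value of joint cam_wheel between -0.1 and 0.1 rad and velocity of joint cam_wheel between -0.2 and 0.2 rad/s), for 0.2 s.
2. every calibration card is fully down in a guide of the rack and every circuit card in a guide of the cage ((distance between card_1 and slot_1 below 0.006 m or distance between card_1 and slot_2 below 0.006 m or distance between card_1 and slot_3 below 0.006 m or distance between card_1 and slot_4 below 0.006 m) and angle between each of card_1, card_2, card_3, card_4, cal_1, cal_2's own z axis and vertical below 0.12 rad and (distance between card_2 and slot_1 below 0.006 m or distance between card_2 and slot_2 below 0.006 m or distance between card_2 and slot_3 below 0.006 m or distance between card_2 and slot_4 below 0.006 m) and (distance between card_3 and slot_1 below 0.006 m or distance between card_3 and slot_2 below 0.006 m or distance between card_3 and slot_3 below 0.006 m or distance between card_3 and slot_4 below 0.006 m) and (distance between card_4 and slot_1 below 0.006 m or distance between card_4 and slot_2 below 0.006 m or distance between card_4 and slot_3 below 0.006 m or distance between card_4 and slot_4 below 0.006 m) and x of cal_1 in the frame of rack between -0.005 and 0.005 m and z of cal_1 in the frame of rack between 0.005 and 0.015 m and (y of cal_1 in the frame of rack between -0.065 and -0.055 m or y of cal_1 in the frame of rack between -0.025 and -0.015 m or y of cal_1 in the frame of rack between 0.015 and 0.025 m or y of cal_1 in the frame of rack between 0.055 and 0.065 m) and x of cal_2 in the frame of rack between -0.005 and 0.005 m and z of cal_2 in the frame of rack between 0.005 and 0.015 m and (y of cal_2 in the frame of rack between -0.065 and -0.055 m or y of cal_2 in the frame of rack between -0.025 and -0.015 m or y of cal_2 in the frame of rack between 0.015 and 0.025 m or y of cal_2 in the frame of rack between 0.055 and 0.065 m)), for 0.2 s.
3. the cam wheel stands with its dot at the pointer (value of joint cam_wheel between 4.1 and 4.3 rad and velocity of joint cam_wheel between -0.2 and 0.2 rad/s), for 0.2 s.
At the end, for the whole second after the job is handed in: Every circuit card stands upright and at rest in a guide of the cage and every calibration card in a guide of the rack, each within 5 mm of its seat; the cam wheel is at rest with its dot within 0.1 rad (6 degrees) of the pointer and the comb within 2 mm of its locked place (all of step 2 and all of step 3 and value of joint lock_comb between 0.018 and 0.022 m and linear speed of each of card_1, card_2, card_3, card_4, cal_1, cal_2 below 0.02 m/s); the robot touches nothing.
It fails at once if a bystander is moved by more than 30 mm (distance of any of adaptor_a, adaptor_b, caliper, fuse_box, kapton, notebook from where it was at the start of the episode above 0.03 m).
Of card_1, card_2, card_3, card_4 only 2 to 3 are there at a start; the rules pass over those that are not, and their reading is None.
Of cal_1, cal_2 only 1 to 2 are there at a start; the rules pass over those that are not, and their reading is None.
At some moment in a run one of rack may be knocked a few centimetres aside while the robot is not near it.
It also fails if it takes over 210 s, if anything falls off the work surface, if the arm or the gripper's body presses on something with over 40 N, if the wrist force passes 120 N, or if a joint passes its speed limit or range.

## Working session

There is one attempt and no reset: what is moved stays moved. The work goes in short steps, Python scripts to look and compute and a tool call to move; the robot and the scene stay as the last step left them, time stands still between calls to the robot, and variables do not carry over. Pictures are saved under pics/ and viewed, at most 14 in all, crops included, and the job is handed in when it is done.

Besides the shell and the picture viewer there is one more tool, called after "Request:" by a JSON object that holds its "op" and its "data". play_rows: Moves the arm, as the interface text tells. Its arguments: {"type":"object","properties":{"rows":{"type":"array"},"force":{"type":"number"}},"required":["rows"]}

```bash
mkdir -p pics
cat > h.py <<'E'
import numpy as np, cv2
from rig import r
def grab(n,save=None):
    f=r.grab_frame(n)
    if save: cv2.imwrite('pics/'+save,f['pixels'][:,:,::-1])
    return f
def K(f): return np.array([[f['fx'],0,f['cx']],[0,f['fy'],f['cy']],[0,0,1.]])
def ray(f,uv):
    p=cv2.undistortPoints(np.array(uv,float).reshape(-1,1,2),K(f),np.array(f['dist'],float)).reshape(-1,2)
    T=np.array(f['pose']); d=np.c_[p,np.ones(len(p))]@T[:3,:3].T
    return T[:3,3],d
def onz(f,uv,z):
    o,d=ray(f,uv); z=np.broadcast_to(z,len(d)); return o+d*((z-o[2])/d[:,2])[:,None]
def proj(f,P):
    T=np.linalg.inv(np.array(f['pose'])); rv=cv2.Rodrigues(T[:3,:3])[0]
    return cv2.projectPoints(np.array(P,float).reshape(-1,1,3),rv,T[:3,3],K(f),np.array(f['dist'],float))[0].reshape(-1,2)
E
python3 - <<'E'
from h import *
np.set_printoptions(precision=3,suppress=True)
s=r.sense();print(s)
for n in('scene','top','wrist'):
    f=grab(n,n+'0.png');print(n,f['fx'],np.array(f['pose']))
E
```

```text
{'clock': 0.0, 'qpos': array([ 1.306,  0.354,  1.634, -0.   ,  1.155, -0.002]), 'qvel': array([ 0.001, -0.   ,  0.001,  0.001, -0.001, -0.001]), 'joint_efforts': array([  0.001, -60.526, -34.206,   0.   ,   0.01 ,   0.   ]), 'eef_pos': array([162.249, 603.089, 230.547]), 'tcp_rot': array([-3.14 ,  0.   ,  2.879]), 'contact_force': array([-0.59 , -0.417,  0.123]), 'wrist_torque': array([-0.025, -0.017, -0.006]), 'grasp_force': 0.0, 'opening': 1.0040468804821583}
scene 580.8445865405708 [[   0.797   -0.425    0.429  -28.046]
 [  -0.604   -0.577    0.549 -630.004]
 [   0.015   -0.697   -0.717  968.244]
 [   0.       0.       0.       1.   ]]
top 444.68343316086754 [[   0.01    -0.992    0.125  346.004]
 [  -1.      -0.008    0.016   40.271]
 [  -0.015   -0.125   -0.992 1220.169]
 [   0.       0.       0.       1.   ]]
wrist 396.6905924280994 [[  0.26    0.929   0.264  95.214]
 [  0.966  -0.249  -0.073 620.384]
 [ -0.002   0.274  -0.962 373.6  ]
 [  0.      0.      0.      1.   ]]
```

View pics/top0.png

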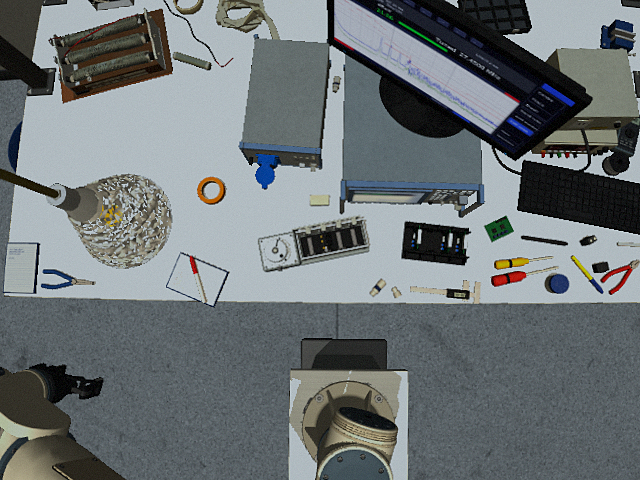

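View pics/scene0.png

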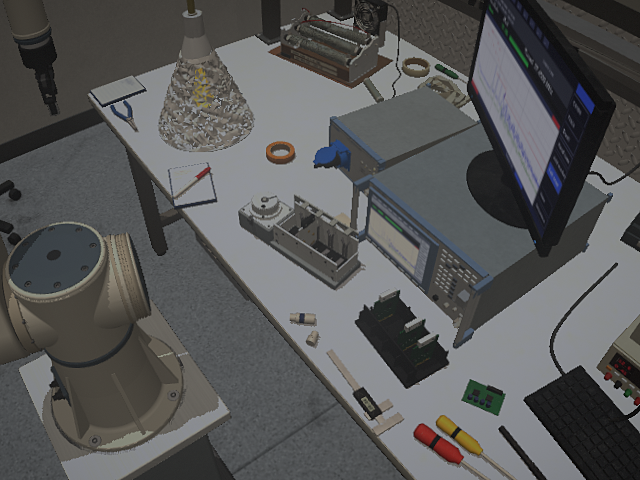

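Run:
```python
import cv2
im=cv2.imread('pics/top0.png')[205:280,250:480]
a=cv2.resize(im,None,fx=3.4,fy=3.4,interpolation=cv2.INTER_CUBIC)
im=cv2.imread('pics/scene0.png')[180:390,230:460]
cv2.imwrite('pics/c0.png',a)
b=cv2.resize(im,None,fx=2.8,fy=2.8,interpolation=cv2.INTER_CUBIC);cv2.imwrite('pics/c1.png',b)
```

```text
(no output)
```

View pics/c0.png

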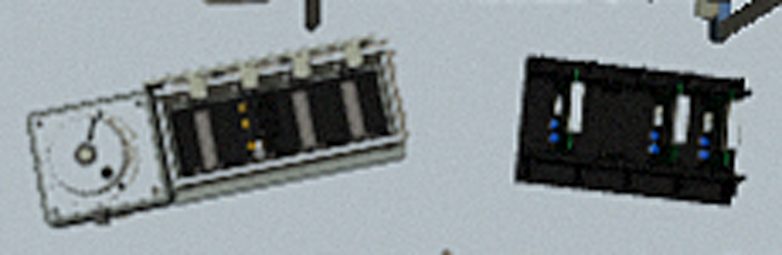

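View pics/c1.png

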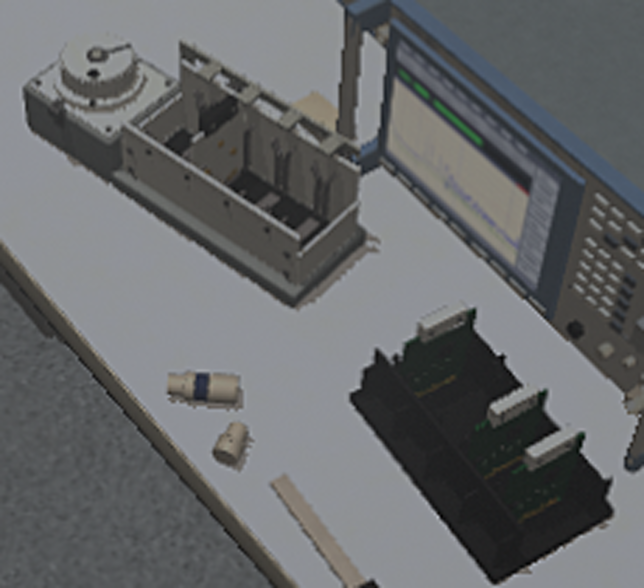

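Run:
```python
from h import *
np.set_printoptions(precision=1,suppress=True)
f=grab('top')
def c(l): return [(250+x/3.4,205+y/3.4) for x,y in l]
print('wheel',onz(f,c([(85,155)]),81))
print('slots4,2,1',onz(f,c([(205,138),(305,118),(352,110)]),20))
print('rackbars',onz(f,c([(576,107),(681,120),(736,128)]),98))
print('rackcorners',onz(f,c([(528,60),(745,85),(735,200),(517,180)]),61))
```

```text
wheel [[461.4 195.   81. ]]
slots4,2,1 [[482.1 107.4  20. ]
 [498.8  27.5  20. ]
 [505.6 -10.   20. ]]
rackbars [[ 498.9 -174.9   98. ]
 [ 489.7 -254.1   98. ]
 [ 484.  -295.8   98. ]]
rackcorners [[ 540.5 -145.1   61. ]
 [ 522.3 -315.1   61. ]
 [ 432.5 -304.6   61. ]
 [ 446.9 -135.5   61. ]]
```

Request:
{"op": "play_rows", "data": {"rows": [{"dp":[-0.76,-0.61,0],"turn":[0,0,0],"fingers":0},{"dp":[-0.76,-0.61,0],"turn":[0,0,0],"fingers":0},{"dp":[-0.76,-0.61,0],"turn":[0,0,0],"fingers":0},{"dp":[-0.76,-0.61,0],"turn":[0,0,0],"fingers":0},{"dp":[-0.76,-0.61,0],"turn":[0,0,0],"fingers":0}]}}

```text
clock: 0.62
eef_pos: [278.0, 444.6, 231.1]
tcp_rot: [-3.141, 0.0, 2.879]
contact_force: [0.9, 0.2, -0.1]
opening: 0.999
grasp_force: 0.0
```

Request:
{"op": "play_rows", "data": {"rows": [{"dp":[-0.76,-0.61,0],"turn":[0,0,0],"fingers":0},{"dp":[-0.76,-0.61,0],"turn":[0,0,0],"fingers":0},{"dp":[-0.76,-0.61,0],"turn":[0,0,0],"fingers":0},{"dp":[-0.76,-0.61,0],"turn":[0,0,0],"fingers":0},{"dp":[-0.76,-0.61,0],"turn":[0,0,0],"fingers":0}]}}

```text
clock: 1.03
eef_pos: [393.2, 287.2, 231.4]
tcp_rot: [3.141, 0.0, 2.879]
contact_force: [1.0, 0.1, 0.3]
opening: 1.002
grasp_force: 0.0
```

Request:
{"op": "play_rows", "data": {"rows": [{"dp":[-0.76,-0.61,0],"turn":[0,0,0],"fingers":0},{"dp":[-0.76,-0.61,0],"turn":[0,0,0],"fingers":0},{"dp":[-0.76,-0.61,0],"turn":[0,0,0],"fingers":0},{"dp":[0,0,0],"turn":[0,0,0],"fingers":0}]}}

```text
clock: 1.37
eef_pos: [464.9, 189.9, 231.5]
tcp_rot: [-3.141, 0.002, 2.875]
contact_force: [0.2, 0.5, 1.0]
opening: 0.999
grasp_force: 0.0
```

Run:
```python
from h import *
np.set_printoptions(precision=3,suppress=True)
s=r.sense();print(s['clock'],s['qpos'],s['eef_pos'],s['tcp_rot'])
f=grab('wrist','w1.png')
```

```text
1.3667 [ 0.386  0.16   1.892 -0.002  1.088 -0.917] [464.869 189.917 231.453] [-3.141  0.002  2.875]
```

View pics/w1.png

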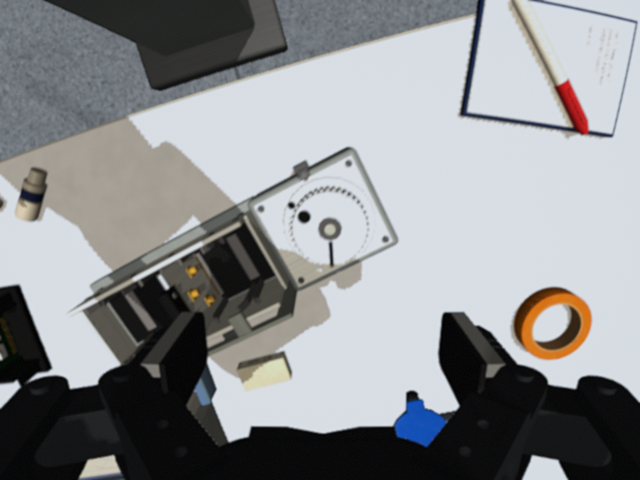

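```bash
cat > wheel.py <<'E'
from h import *
from scipy import ndimage
def wheel(f,guess):
    """centre of wheel by grey hub, line & dot angles relative to pointer; guess world xy"""
    g=cv2.cvtColor(f['pixels'],cv2.COLOR_RGB2GRAY)
    # rectify onto plane z=81 locally : 0.5 mm/px, image x = world x, y = world y
    n=180; gx,gy=np.meshgrid(np.arange(-n,n)*.3,np.arange(-n,n)*.3)
    P=np.c_[(gx+guess[0]).ravel(),(gy+guess[1]).ravel(),np.full(gx.size,81.)]
    uv=proj(f,P).astype(np.float32).reshape(2*n,2*n,2)
    return cv2.remap(g,uv[...,0],uv[...,1],cv2.INTER_LINEAR)
E
python3 - <<'E'
from wheel import *
np.set_printoptions(precision=3,suppress=True)
f=grab('wrist')
c=onz(f,[(330,229)],81)[0];l=onz(f,[(332.5,266)],81)[0];d=onz(f,[(304,216)],81)[0];p=onz(f,[(304,177)],61)[0]
s1=onz(f,[(252,206)],54);print(c,l,d,p)
for n,q in(('l',l),('d',d),('p',p)): v=q-c;print(n,np.hypot(*v[:2]),np.arctan2(v[1],v[0]))
# cage slot features: brass sockets, plate
I=wheel(f,c[:2]);cv2.imwrite('pics/wr.png',cv2.resize(f['pixels'][140:380,60:420,::-1],None,fx=2.2,fy=2.2,interpolation=cv2.INTER_CUBIC))
E
```

```text
[463.333 196.581  81.   ] [492.372 190.805  81.   ] [448.494 180.336  81.   ] [422.187 186.919  61.   ]
l 29.607828178528653 -0.19634391714495872
d 22.002015452467766 -2.31096942581885
p 42.26535513378005 -2.910930536188888
```

View pics/wr.png

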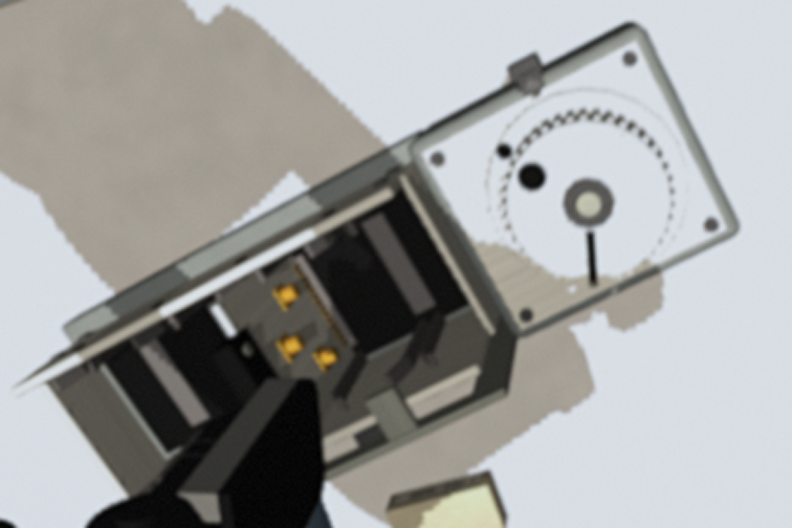

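Request:
{"op": "play_rows", "data": {"rows": [{"dp":[0.08,0.15,0],"turn":[0,0,0],"fingers":0},{"dp":[0,0,0],"turn":[0,0,1],"fingers":0},{"dp":[0,0,0],"turn":[0,0,1],"fingers":0},{"dp":[0,0,0],"turn":[0,0,1],"fingers":0},{"dp":[0,0,0],"turn":[0,0,1],"fingers":0}]}}

```text
clock: 1.88
eef_pos: [458.9, 203.1, 231.2]
tcp_rot: [3.142, -0.0, 2.457]
contact_force: [0.8, 0.3, 0.6]
opening: 1.005
grasp_force: 0.0
```

Request:
{"op": "play_rows", "data": {"rows": [{"dp":[0,0,0],"turn":[0,0,1],"fingers":0},{"dp":[0,0,0],"turn":[0,0,1],"fingers":0},{"dp":[0,0,0],"turn":[0,0,1],"fingers":0},{"dp":[0,0,0],"turn":[0,0,1],"fingers":0},{"dp":[0,0,0],"turn":[0,0,1],"fingers":0}]}}

```text
clock: 2.3
eef_pos: [458.9, 203.1, 231.2]
tcp_rot: [-3.141, -0.0, 1.934]
contact_force: [-0.9, -0.6, 0.3]
opening: 1.0
grasp_force: 0.0
```

Request:
{"op": "play_rows", "data": {"rows": [{"dp":[0,0,0],"turn":[0,0,1],"fingers":0},{"dp":[0,0,0],"turn":[0,0,1],"fingers":0},{"dp":[0,0,0],"turn":[0,0,1],"fingers":0},{"dp":[0,0,0],"turn":[0,0,1],"fingers":0},{"dp":[0,0,0],"turn":[0,0,1],"fingers":0}]}}

```text
clock: 2.72
eef_pos: [458.9, 203.1, 231.2]
tcp_rot: [-3.141, -0.0, 1.41]
contact_force: [-0.3, 0.2, -0.3]
opening: 1.001
grasp_force: 0.0
```

Request:
{"op": "play_rows", "data": {"rows": [{"dp":[0,0,0],"turn":[0,0,1],"fingers":0},{"dp":[0,0,0],"turn":[0,0,1],"fingers":0},{"dp":[0,0,0],"turn":[0,0,1],"fingers":0},{"dp":[0,0,0],"turn":[0,0,1],"fingers":0},{"dp":[0,0,0],"turn":[0,0,0],"fingers":0}]}}

```text
clock: 3.13
eef_pos: [459.0, 203.0, 231.3]
tcp_rot: [-3.141, -0.0, 0.992]
contact_force: [0.9, -0.6, -0.1]
opening: 0.997
grasp_force: 0.0
```

Request:
{"op": "play_rows", "data": {"rows": [{"dp":[0,0,1],"turn":[0,0,0],"fingers":0},{"dp":[0,0,1],"turn":[0,0,0],"fingers":0},{"dp":[0,0,0.6],"turn":[0,0,0],"fingers":0},{"dp":[0,0,0.2],"turn":[0,0,0],"fingers":0},{"dp":[0,0,0],"turn":[0,0,0],"fingers":0}]}}

```text
clock: 3.55
eef_pos: [458.3, 201.6, 117.6]
tcp_rot: [-3.139, 0.003, 0.998]
contact_force: [-0.9, -0.2, 0.4]
opening: 0.997
grasp_force: 0.0
```

Run:
```python
from h import *
np.set_printoptions(precision=3,suppress=True)
s=r.sense();print(s['clock'],s['qpos'],s['eef_pos'],s['tcp_rot'])
f=grab('wrist','w2.png')
```

```text
3.55 [0.411 0.312 1.993 0.    0.841 0.984] [458.26  201.619 117.582] [-3.139  0.003  0.998]
```

View pics/w2.png

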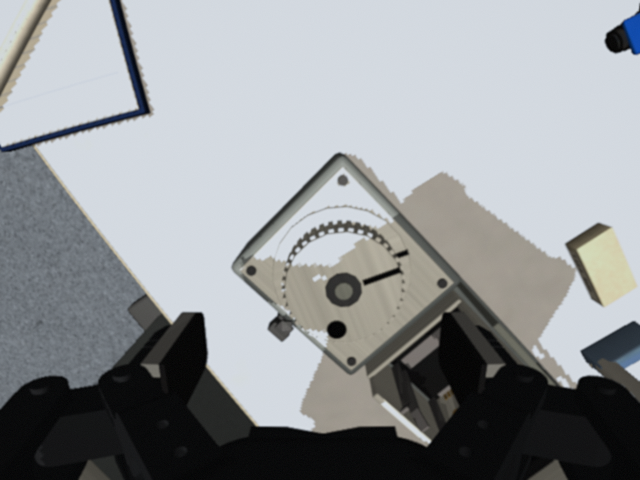

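```bash
cat >> h.py <<'E'
def plan(x,y,z,yaw=None):
    s=r.sense();p=s['eef_pos'];w=s['tcp_rot'][2];d=np.array([x,y,z])-p
    o=[(np.cos(w)*d[0]+np.sin(w)*d[1])/40,(np.sin(w)*d[0]-np.cos(w)*d[1])/40,-d[2]/40]
    t=0 if yaw is None else (((w-yaw)+np.pi)%(2*np.pi)-np.pi)/np.radians(6)
    print('pos',p.round(1),'yaw',round(float(w),3),'j',s['qpos'].round(2),'-> dp',np.round(o,2),'turn',round(float(t),2))
E
python3 - <<'E'
from h import *
np.set_printoptions(precision=3,suppress=True)
f=grab('wrist')
c=onz(f,[(344,290)],81)[0];l=onz(f,[(402,269)],81)[0];d=onz(f,[(337,329)],81)[0]
print(c)
for n,q in(('l',l),('d',d)): v=q-c;print(n,np.hypot(*v[:2]),np.arctan2(v[1],v[0]))
plan(c[0],c[1],65)
E
```

```text
[466.668 192.493  81.   ]
l 29.941253572700845 -0.2036864084842049
d 21.438222136580936 -2.294486353318815
pos [460.5 202.1 120.3] yaw 0.996 j [0.41 0.31 1.99 0.   0.84 0.99] -> dp [-0.12  0.26  1.38] turn 0.0
```

Run:
```python
from h import *
np.set_printoptions(precision=3,suppress=True)
f=grab('wrist'); g=cv2.cvtColor(f['pixels'],cv2.COLOR_RGB2GRAY)
c=cv2.HoughCircles(cv2.medianBlur(g[240:350,280:420],3),cv2.HOUGH_GRADIENT,1,30,param1=100,param2=15,minRadius=12,maxRadius=22)
print(c)
c=np.array([[344,290]]) if c is None else c[0,:1,:2]+[280,240]
c=onz(f,c,81)[0];print(c,np.array(f['pose'])[:3,3]);plan(c[0],c[1],65)
```

```text
[[[59.5 49.5 18. ]]]
[465.793 193.757  81.   ] [497.991 259.34  263.301]
pos [461.  202.2 120.8] yaw 0.996 j [0.41 0.31 1.99 0.   0.84 0.99] -> dp [-0.11  0.21  1.4 ] turn 0.0
```

Request:
{"op": "play_rows", "data": {"rows": [{"dp":[-0.11,0.23,0],"turn":[0,0,0],"fingers":0},{"dp":[0,0,0.7],"turn":[0,0,0],"fingers":0},{"dp":[0,0,0.7],"turn":[0,0,0],"fingers":0},{"dp":[0,0,0],"turn":[0,0,0],"fingers":0},{"dp":[0,0,0],"turn":[0,0,0],"fingers":0}]}}

```text
clock: 4.12
eef_pos: [465.3, 191.9, 63.6]
tcp_rot: [-3.141, 0.001, 0.994]
contact_force: [0.5, 0.5, 0.4]
opening: 1.002
grasp_force: 0.0
```

Request:
{"op": "play_rows", "data": {"rows": [{"dp":[0,0,0],"turn":[0,0,0],"fingers":0.5},{"dp":[0,0,0],"turn":[0,0,0],"fingers":0.5},{"dp":[0,0,0],"turn":[0,0,0],"fingers":0.5},{"dp":[0,0,0],"turn":[0,0,0],"fingers":0.5},{"dp":[0,0,0],"turn":[0,0,0],"fingers":0.5}], "force": 40}}

```text
clock: 4.53
eef_pos: [464.8, 193.7, 65.4]
tcp_rot: [-3.14, -0.001, 0.993]
contact_force: [-10.1, 6.8, 15.3]
opening: 0.681
grasp_force: 39.7
```

Run:
```python
from h import *
plan(466,193,65);s=r.sense();print(s['contact_force'],s['opening'],s['grasp_force'])
```

```text
pos [464.8 193.7  65.4] yaw 0.993 j [0.39 0.4  2.02 0.   0.72 0.97] -> dp [0.   0.03 0.01] turn 0.0
[-10.1078897    6.80197328  15.29843815] 0.681182153330298 39.70518350601196
```

Request:
{"op": "play_rows", "data": {"rows": [{"dp":[0,-0.02,-0.04],"turn":[0,0,0],"fingers":0.5},{"dp":[0,0,0],"turn":[0,0,-1],"fingers":0.5},{"dp":[0,0,0],"turn":[0,0,-1],"fingers":0.5},{"dp":[0,0,0],"turn":[0,0,-1],"fingers":0.5},{"dp":[0,0,0],"turn":[0,0,-1],"fingers":0.5}], "force": 50}}

```text
clock: 4.95
eef_pos: [465.0, 193.6, 65.9]
tcp_rot: [3.141, -0.001, 1.418]
contact_force: [-0.5, 3.2, -4.5]
opening: 0.667
grasp_force: 61.5
```

Run:
```python
from h import *
s=r.sense();print(s['contact_force'],s['wrist_torque'],s['tcp_rot'],s['eef_pos'],s['opening'])
```

```text
[-0.51240856  3.24009891 -4.45042561] [ 0.72635297  0.37698707 -0.06822699] [ 3.14074036e+00 -1.37933209e-03  1.41762504e+00] [465.03601008 193.59861702  65.87740721] 0.6671487871143463
```

Request:
{"op": "play_rows", "data": {"rows": [{"dp":[0,0,0],"turn":[0,0,-1],"fingers":0.5},{"dp":[0,0,0],"turn":[0,0,-1],"fingers":0.5},{"dp":[0,0,0],"turn":[0,0,-1],"fingers":0.5},{"dp":[0,0,0],"turn":[0,0,-1],"fingers":0.5},{"dp":[0,0,0],"turn":[0,0,-1],"fingers":0.5}]}}

```text
clock: 5.37
eef_pos: [465.5, 193.6, 65.9]
tcp_rot: [3.139, -0.001, 1.941]
contact_force: [1.6, 3.8, -7.4]
opening: 0.675
grasp_force: 61.3
```

Request:
{"op": "play_rows", "data": {"rows": [{"dp":[0,0,0],"turn":[0,0,-1],"fingers":0.5},{"dp":[0,0,0],"turn":[0,0,-1],"fingers":0.5},{"dp":[0,0,0],"turn":[0,0,-1],"fingers":0.5},{"dp":[0,0,0],"turn":[0,0,-1],"fingers":0.5},{"dp":[0,0,0],"turn":[0,0,-1],"fingers":0.5}]}}

```text
clock: 5.78
eef_pos: [465.9, 193.9, 65.9]
tcp_rot: [3.139, 0.001, 2.465]
contact_force: [2.4, 6.1, -8.7]
opening: 0.678
grasp_force: 61.1
```

Request:
{"op": "play_rows", "data": {"rows": [{"dp":[0,0,0],"turn":[0,0,-1],"fingers":0.5},{"dp":[0,0,0],"turn":[0,0,-1],"fingers":0.5},{"dp":[0,0,0],"turn":[0,0,-1],"fingers":0.5},{"dp":[0,0,0],"turn":[0,0,-1],"fingers":0.5},{"dp":[0,0,0],"turn":[0,0,-1],"fingers":0.5}]}}

```text
clock: 6.2
eef_pos: [466.1, 194.3, 65.9]
tcp_rot: [3.139, 0.003, 2.988]
contact_force: [2.0, 8.4, -10.4]
opening: 0.674
grasp_force: 61.0
```

Request:
{"op": "play_rows", "data": {"rows": [{"dp":[0,0,0],"turn":[0,0,-1],"fingers":0.5},{"dp":[0,0,0],"turn":[0,0,-1],"fingers":0.5},{"dp":[0,0,0],"turn":[0,0,-1],"fingers":0.5},{"dp":[0,0,0],"turn":[0,0,-1],"fingers":0.5},{"dp":[0,0,0],"turn":[0,0,-1],"fingers":0.5}]}}

```text
clock: 6.62
eef_pos: [466.1, 194.7, 65.9]
tcp_rot: [3.14, 0.004, -2.772]
contact_force: [0.8, 11.1, -10.0]
opening: 0.673
grasp_force: 61.0
```

Request:
{"op": "play_rows", "data": {"rows": [{"dp":[0,0,0],"turn":[0,0,-1],"fingers":0.5},{"dp":[0,0,0],"turn":[0,0,-1],"fingers":0.5},{"dp":[0,0,0],"turn":[0,0,-1],"fingers":0.5},{"dp":[0,0,0],"turn":[0,0,-1],"fingers":0.5},{"dp":[0,0,0],"turn":[0,0,-1],"fingers":0.5}]}}

```text
clock: 7.03
eef_pos: [465.9, 195.1, 65.9]
tcp_rot: [3.142, 0.005, -2.248]
contact_force: [-0.5, 14.3, -9.0]
opening: 0.676
grasp_force: 61.0
```

Request:
{"op": "play_rows", "data": {"rows": [{"dp":[0,0,0],"turn":[0,0,-1],"fingers":0.5},{"dp":[0,0,0],"turn":[0,0,-1],"fingers":0.5},{"dp":[0,0,0],"turn":[0,0,-1],"fingers":0.5},{"dp":[0,0,0],"turn":[0,0,-1],"fingers":0.5},{"dp":[0,0,0],"turn":[0,0,-1],"fingers":0.5}]}}

```text
clock: 7.45
eef_pos: [465.4, 195.3, 65.9]
tcp_rot: [-3.14, 0.004, -1.725]
contact_force: [-2.2, 15.4, -8.2]
opening: 0.677
grasp_force: 61.1
```

Request:
{"op": "play_rows", "data": {"rows": [{"dp":[0,0,0],"turn":[0,0,0],"fingers":0.5},{"dp":[0,0,0],"turn":[0,0,0],"fingers":0.5},{"dp":[0,0,0],"turn":[0,0,0],"fingers":0.5}]}}

```text
clock: 7.7
eef_pos: [465.4, 195.3, 65.9]
tcp_rot: [-3.14, 0.004, -1.73]
contact_force: [-2.1, 16.0, -8.8]
opening: 0.672
grasp_force: 61.1
```

Run:
```python
from h import *
s=r.sense();print(s['contact_force'],s['wrist_torque'],s['tcp_rot'],s['eef_pos'],s['opening'],s['qpos'])
f=grab('wrist','w3.png')
```

```text
[-2.0857409  16.04525476 -8.77668587] [2.49645104 0.29849148 0.06607454] [-3.14008032  0.0040975  -1.72964529] [465.41620385 195.30149803  65.92458654] 0.672073750699067 [ 0.39250761  0.39775875  2.02007184  0.00409027  0.72033153 -2.59330255]
```

View pics/w3.png

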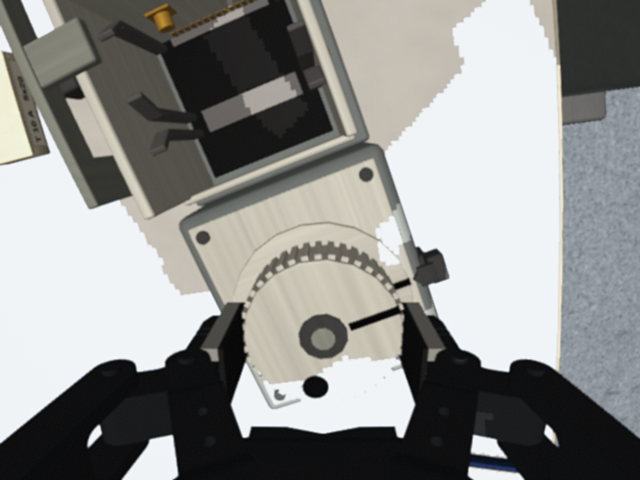

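Run:
```python
from h import *
np.set_printoptions(precision=2,suppress=True)
f=grab('wrist')
c=onz(f,[(323,336)],81)[0];P={'l':onz(f,[(399,312)],81)[0],'l2':onz(f,[(410,283)],61)[0],'d':onz(f,[(315,387)],81)[0],'p':onz(f,[(419,276)],61)[0]}
print(c)
for n in P: v=P[n]-c;print(n,P[n],np.hypot(*v[:2]),np.arctan2(v[1],v[0]))
q=onz(f,[(183,222),(382,147)],52);print(q,np.arctan2(*(q[1]-q[0])[:2][::-1]))
q=onz(f,[(150,213),(355,140)],54);print(q,np.arctan2(*(q[1]-q[0])[:2][::-1]))
```

```text
[465.12 193.71  81.  ]
l [437.18 188.67  81.  ] 28.392675863113155 -2.9631129035104107
l2 [428.89 186.71  61.  ] 36.897011145579164 -2.9507044135028755
d [471.49 214.52  81.  ] 21.767759547252986 1.27363419844611
p [425.05 184.33  61.  ] 41.14759716710905 -2.9115495541303775
[[515.88 149.58  52.  ]
 [432.46 133.09  52.  ]] -2.9464511824221318
[[527.59 143.47  54.  ]
 [442.53 128.85  54.  ]] -2.971388380732307
```

Request:
{"op": "play_rows", "data": {"rows": [{"dp":[0,0,0],"turn":[0,0,0],"fingers":0},{"dp":[0,0,0],"turn":[0,0,0],"fingers":0},{"dp":[0,0,0],"turn":[0,0,0],"fingers":0},{"dp":[0,0,0],"turn":[0,0,0],"fingers":0},{"dp":[0,0,-0.3],"turn":[0,0,0],"fingers":0}]}}

```text
clock: 8.22
eef_pos: [463.8, 192.3, 76.0]
tcp_rot: [3.14, -0.001, -1.729]
contact_force: [-0.2, -0.3, 0.1]
opening: 0.999
grasp_force: 0.0
```

Request:
{"op": "play_rows", "data": {"rows": [{"dp":[0,0,-0.95],"turn":[0,0,0],"fingers":0},{"dp":[0,0,-0.95],"turn":[0,0,0],"fingers":0},{"dp":[0,0,-0.95],"turn":[0,0,0],"fingers":0},{"dp":[0,0,-0.95],"turn":[0,0,0],"fingers":0},{"dp":[0,0,-0.9],"turn":[0,0,1],"fingers":0}]}}

```text
clock: 8.63
eef_pos: [464.6, 192.6, 267.5]
tcp_rot: [-3.141, 0.001, -1.832]
contact_force: [0.8, 1.1, 0.1]
opening: 1.0
grasp_force: 0.0
```

Request:
{"op": "play_rows", "data": {"rows": [{"dp":[0,0,0],"turn":[0,0,1],"fingers":0},{"dp":[0,0,0],"turn":[0,0,1],"fingers":0},{"dp":[0,0,0],"turn":[0,0,1],"fingers":0},{"dp":[0,0,0],"turn":[0,0,1],"fingers":0},{"dp":[0,0,0],"turn":[0,0,1],"fingers":0}]}}

```text
clock: 9.05
eef_pos: [464.7, 192.6, 265.4]
tcp_rot: [-3.141, 0.0, -2.363]
contact_force: [-0.4, -0.6, -0.1]
opening: 1.0
grasp_force: 0.0
```

Request:
{"op": "play_rows", "data": {"rows": [{"dp":[0,0,0],"turn":[0,0,1],"fingers":0},{"dp":[0,0,0],"turn":[0,0,1],"fingers":0},{"dp":[0,0,0],"turn":[0,0,1],"fingers":0},{"dp":[0,0,0],"turn":[0,0,1],"fingers":0},{"dp":[0,0,0],"turn":[0,0,1],"fingers":0}]}}

```text
clock: 9.47
eef_pos: [464.7, 192.6, 265.2]
tcp_rot: [-3.141, 0.0, -2.886]
contact_force: [0.3, 0.4, 0.1]
opening: 0.999
grasp_force: 0.0
```

Request:
{"op": "play_rows", "data": {"rows": [{"dp":[0,0,0],"turn":[0,0,0.6],"fingers":0},{"dp":[0.05,-0.93,0],"turn":[0,0,0],"fingers":0},{"dp":[0.05,-0.93,0],"turn":[0,0,0],"fingers":0},{"dp":[0.05,-0.93,0],"turn":[0,0,0],"fingers":0},{"dp":[0.05,-0.93,0],"turn":[0,0,0],"fingers":0}]}}

```text
clock: 9.88
eef_pos: [486.0, 43.9, 265.3]
tcp_rot: [-3.141, 0.001, -2.943]
contact_force: [-0.4, 0.2, 0.5]
opening: 1.003
grasp_force: 0.0
```

Request:
{"op": "play_rows", "data": {"rows": [{"dp":[0,0,0],"turn":[0,0,0],"fingers":0},{"dp":[0,0,0],"turn":[0,0,0],"fingers":0},{"dp":[0,0,0],"turn":[0,0,0],"fingers":0},{"dp":[0,0,0],"turn":[0,0,0],"fingers":0},{"dp":[0,0,0],"turn":[0,0,0],"fingers":0}]}}

```text
clock: 10.3
eef_pos: [486.0, 46.5, 264.9]
tcp_rot: [3.141, 0.0, -2.942]
contact_force: [0.3, 0.3, 0.1]
opening: 1.0
grasp_force: 0.0
```

Run:
```python
from h import *
plan(485,47,265)
f=grab('wrist','w4.png')
```

```text
pos [486.   46.5 264.9] yaw -2.942 j [ 0.09  0.1   1.88  0.    1.16 -1.68] -> dp [ 0.02  0.02 -0.  ] turn 0.0
```

View pics/w4.png

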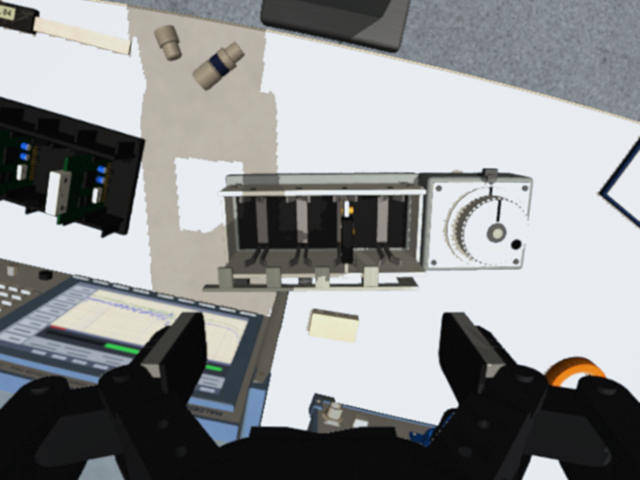

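Run:
```python
from h import *
np.set_printoptions(precision=2,suppress=True)
f=grab('wrist')
im=f['pixels'][150:300,190:550,::-1]
cv2.imwrite('pics/w5.png',cv2.resize(im,None,fx=2.2,fy=2.2,interpolation=cv2.INTER_CUBIC))
g=cv2.cvtColor(f['pixels'],cv2.COLOR_RGB2GRAY)
# dark blobs on the wheel top
w=g[190:255,455:530];n,lab,st,ce=cv2.connectedComponentsWithStats((w<70).astype(np.uint8))
for i in range(1,n):
    if st[i,4]>6: print(st[i]+[455,190,0,0,0],ce[i]+[455,190])
```

```text
[490 190   2   5   8] [490.38 191.62]
[497 200   4  21  35] [498.31 210.77]
[512 240   9   9  59] [515.85 244.15]
```

View pics/w5.png

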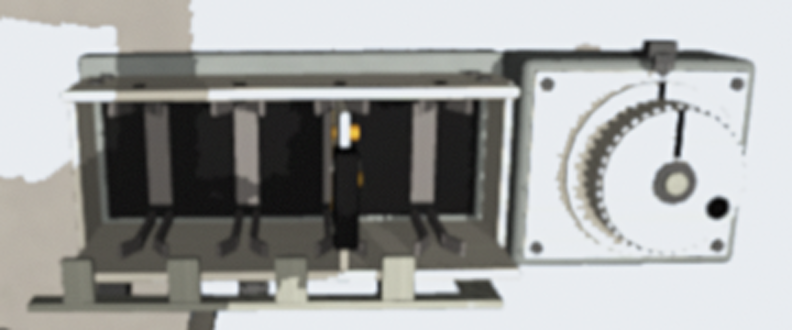

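Run:
```python
from h import *
np.set_printoptions(precision=2,suppress=True)
f=grab('wrist')
C=lambda l:[(190+x/2.2,150+y/2.2) for x,y in l]
c=onz(f,C([(676,182)]),81)[0];b=onz(f,C([(346,198)]),108)[0];be=onz(f,C([(346,148),(346,248)]),108)
l=onz(f,C([(662,92)]),61)[0];l1=onz(f,[(498.3,210.8)],81)[0];p=onz(f,C([(660,72)]),61)[0]
print('c',c,'bar',b,be)
for q in(l,l1,p): v=q-c;print(np.hypot(*v[:2]),np.arctan2(v[1],v[0]))
v=b-c;print('c->bar',np.hypot(*v[:2]),'yaw if slot3',np.arctan2(v[0],-v[1]))
s=onz(f,C([(160,205),(246,205),(423,203)]),20);print('seats far end',s)
e=onz(f,C([(70,92),(515,92)]),72);print('near plate',e,np.arctan2(*( (e[1]-e[0])[:2]*[-1,1])))
e=onz(f,C([(30,306),(500,302)]),103);print('comb',e,np.arctan2(*( (e[1]-e[0])[:2]*[-1,1])))
e=onz(f,C([(538,72),(752,66)]),52);print(e)
```

```text
c [465.2  194.44  81.  ] bar [490.79  65.91 108.  ] [[473.15  62.03 108.  ]
 [509.    69.92 108.  ]]
32.525198283648976 -2.9121140588656553
19.16955679785907 -2.8716705748216707
40.62766456618032 -2.876587199780754
c->bar 131.0567954453282 yaw if slot3 0.19654938219991533
seats far end [[532.45  -7.36  20.  ]
 [524.57  31.55  20.  ]
 [507.43 111.26  20.  ]]
near plate [[479.27 -43.69  72.  ]
 [445.07 125.12  72.  ]] 0.19987117374577706
comb [[556.73 -41.18 103.  ]
 [519.88 131.94 103.  ]] 0.2097334756589871
[[436.83 137.84  52.  ]
 [415.45 225.55  52.  ]]
```

Request:
{"op": "play_rows", "data": {"rows": [{"dp":[-0.22,0.46,0],"turn":[0,0,0],"fingers":0.6},{"dp":[0,0,1],"turn":[0,0,0],"fingers":0.6},{"dp":[0,0,1],"turn":[0,0,0],"fingers":0.6},{"dp":[0,0,1],"turn":[0,0,0],"fingers":0.6},{"dp":[0,0,0],"turn":[0,0,0],"fingers":0.6}]}}

```text
clock: 10.87
eef_pos: [486.3, 65.2, 138.8]
tcp_rot: [3.141, -0.011, -2.942]
contact_force: [-1.7, 0.0, -0.4]
opening: 0.397
grasp_force: 0.0
```

Request:
{"op": "play_rows", "data": {"rows": [{"dp":[0,0,0.7],"turn":[0,0,0],"fingers":0.6},{"dp":[0,0,0.6],"turn":[0,0,0],"fingers":0.6},{"dp":[0,0,0.17],"turn":[0,0,0],"fingers":0.6},{"dp":[0,0,0],"turn":[0,0,0],"fingers":0.6},{"dp":[0,0,0],"turn":[0,0,0],"fingers":0.6}]}}

```text
clock: 11.28
eef_pos: [491.9, 65.5, 87.5]
tcp_rot: [-3.142, 0.001, -2.943]
contact_force: [-0.4, 0.0, 0.5]
opening: 0.401
grasp_force: 0.0
```

Run:
```python
from h import *
plan(490.9,66.1,86,.2-np.pi); print(r.sense()['contact_force'])
f=grab('wrist','w6.png')
```

```text
pos [491.9  65.5  87.5] yaw -2.943 j [ 0.13  0.35  2.02 -0.    0.76 -1.64] -> dp [0.02 0.02 0.04] turn -0.02
[-0.40536837  0.00055674  0.54323564]
```

View pics/w6.png

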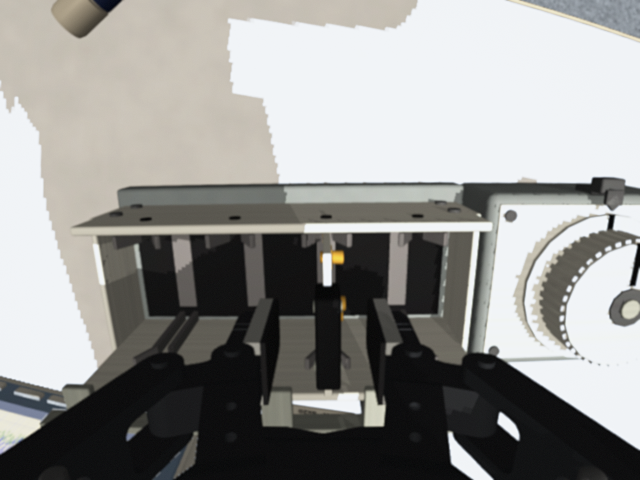

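Request:
{"op": "play_rows", "data": {"rows": [{"dp":[0.02,0.02,0.02],"turn":[0,0,0],"fingers":1},{"dp":[0,0,0],"turn":[0,0,0],"fingers":1},{"dp":[0,0,0],"turn":[0,0,0],"fingers":1},{"dp":[0,0,0],"turn":[0,0,0],"fingers":1},{"dp":[0,0,0],"turn":[0,0,0],"fingers":1}], "force": 40}}

```text
clock: 11.75
eef_pos: [490.9, 66.2, 86.6]
tcp_rot: [3.141, 0.002, -2.944]
contact_force: [-2.2, 1.2, 7.7]
opening: 0.096
grasp_force: 42.1
```

Request:
{"op": "play_rows", "data": {"rows": [{"dp":[0,0,-0.2],"turn":[0,0,0],"fingers":1},{"dp":[0,0,-0.4],"turn":[0,0,0],"fingers":1},{"dp":[0,0,0],"turn":[0,0,0],"fingers":1},{"dp":[0,0,0],"turn":[0,0,0],"fingers":1}]}}

```text
clock: 12.08
eef_pos: [491.0, 66.1, 110.3]
tcp_rot: [-3.142, 0.003, -2.944]
contact_force: [0.2, 1.2, -0.7]
opening: 0.096
grasp_force: 40.9
```

Run:
```python
from h import *
s=r.sense();print(s['eef_pos'],s['contact_force'],s['opening'],s['grasp_force'])
```

```text
[491.04151373  66.05064747 110.34816005] [ 0.21415229  1.22017124 -0.71561616] 0.09616917396508595 40.91102600097656
```

Request:
{"op": "play_rows", "data": {"rows": [{"dp":[0,0,-0.9],"turn":[0,0,0],"fingers":1},{"dp":[0,0,-1],"turn":[0,0,0],"fingers":1},{"dp":[0,0,-1],"turn":[0,0,0],"fingers":1},{"dp":[0,0,0],"turn":[0,0,0],"fingers":1}]}}

```text
clock: 12.42
eef_pos: [494.0, 66.2, 232.0]
tcp_rot: [-3.141, 0.01, -2.944]
contact_force: [2.4, 1.1, -0.2]
opening: 0.094
grasp_force: 40.8
```

Request:
{"op": "play_rows", "data": {"rows": [{"dp":[0.23,-0.88,0],"turn":[0,0,0],"fingers":1},{"dp":[0.23,-0.88,0],"turn":[0,0,0],"fingers":1},{"dp":[0.23,-0.88,0],"turn":[0,0,0],"fingers":1},{"dp":[0.23,-0.88,0],"turn":[0,0,0],"fingers":1},{"dp":[0.23,-0.88,0],"turn":[0,0,0],"fingers":1}]}}

```text
clock: 12.83
eef_pos: [479.1, -117.3, 224.8]
tcp_rot: [-3.142, -0.0, -2.943]
contact_force: [0.9, 0.5, -0.1]
opening: 0.094
grasp_force: 40.8
```

Request:
{"op": "play_rows", "data": {"rows": [{"dp":[0,0,0],"turn":[0,0,1],"fingers":1},{"dp":[0,0,0],"turn":[0,0,1],"fingers":1},{"dp":[0,0,0],"turn":[0,0,1],"fingers":1},{"dp":[0,0,0],"turn":[0,0,0],"fingers":1},{"dp":[0,0,0],"turn":[0,0,0],"fingers":1}]}}

```text
clock: 13.25
eef_pos: [479.5, -115.8, 224.8]
tcp_rot: [-3.142, -0.001, 3.028]
contact_force: [-0.4, 0.5, -1.2]
opening: 0.096
grasp_force: 40.8
```

Request:
{"op": "play_rows", "data": {"rows": [{"dp":[0,0,0],"turn":[0,0,0],"fingers":1},{"dp":[0,0,0],"turn":[0,0,0],"fingers":1},{"dp":[0,0,0],"turn":[0,0,0],"fingers":1}]}}

```text
clock: 13.5
eef_pos: [479.7, -115.6, 225.2]
tcp_rot: [-3.142, -0.0, 3.027]
contact_force: [-0.2, -0.7, -0.4]
opening: 0.096
grasp_force: 40.8
```

Run:
```python
from h import *
s=r.sense();plan(480,-115,225)
f=grab('wrist','w7.png')
```

```text
pos [ 479.7 -115.6  225.2] yaw 3.027 j [-0.24  0.15  1.91 -0.    1.07 -1.7 ] -> dp [-0.01  0.01  0.01] turn 0.0
```

View pics/w7.png

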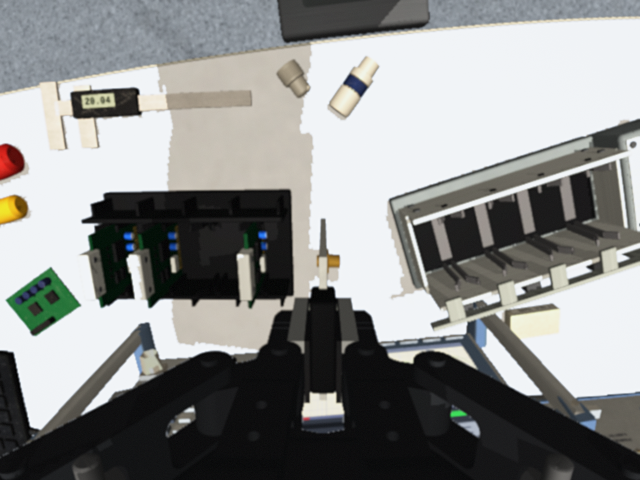

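```bash
cat > rack.py <<'E'
from h import *
def rack(f,lo=75,box=(80,225,280,312),side='l'):
    x0,y0,x1,y1=box;p=f['pixels'][y0:y1,x0:x1].astype(int)
    m=((p.min(2)>lo)&(np.ptp(p,axis=2)<45)).astype(np.uint8)
    n,lab,st,ce=cv2.connectedComponentsWithStats(m)
    out=[]
    for i in range(1,n):
        if st[i,4]<150: continue
        ys,xs=np.nonzero(lab==i); t=ys.min();b=ys.max()
        L=[(xs[ys==y].min() if side=='l' else xs[ys==y].max()+1) for y in range(t+4,b-3)]
        k=np.polyfit(np.arange(t+4,b-3),L,1)
        e=[(np.polyval(k,t)+x0,t+y0),(np.polyval(k,b+1)+x0,b+1+y0)]
        P=onz(f,e,98);print(st[i]+[x0,y0,0,0,0],P.round(1).tolist(),'len',np.linalg.norm(P[1]-P[0]).round(1),'mid',P.mean(0)[:2].round(1))
E
python3 - <<'E'
from rack import *
np.set_printoptions(precision=2,suppress=True)
f=grab('wrist');rack(f,90)
r1=onz(f,[(107,191),(290,191),(290,304)],61);print(r1)
E
```

```text
[  80  225  200   87 4540] [[449.6, -289.1, 98.0], [516.2, -309.1, 98.0]] len 69.6 mid [ 482.9 -299.1]
[[ 430.71 -283.47   61.  ]
 [ 448.52 -138.54   61.  ]
 [ 542.47 -151.49   61.  ]]
```

Run:
```python
from rack import *
f=grab('wrist')
for lo in(100,140,180): print(lo);rack(f,lo,(112,235,275,303))
```

```text
100
[113 254  35  49 720] [[474.7, -260.4, 98.0], [513.4, -261.8, 98.0]] len 38.7 mid [ 494.  -261.1]
[236 253  16  50 615] [[483.3, -178.9, 98.0], [521.8, -182.6, 98.0]] len 38.7 mid [ 502.5 -180.7]
140
[114 254  34  49 654] [[474.8, -260.0, 98.0], [513.4, -261.7, 98.0]] len 38.6 mid [ 494.1 -260.9]
[237 254  15  49 527] [[484.1, -178.4, 98.0], [521.8, -182.1, 98.0]] len 37.9 mid [ 503.  -180.3]
180
[237 254  13  46 398] [[484.2, -177.8, 98.0], [519.5, -180.9, 98.0]] len 35.5 mid [ 501.9 -179.4]
[114 255  34  48 547] [[475.6, -259.7, 98.0], [513.4, -261.1, 98.0]] len 37.9 mid [ 494.5 -260.4]
```

Request:
{"op": "play_rows", "data": {"rows": [{"dp":[0,0,-1],"turn":[0,0,0],"fingers":1},{"dp":[-0.24,-0.81,0],"turn":[0,0,0],"fingers":1},{"dp":[-0.24,-0.81,0],"turn":[0,0,0],"fingers":1},{"dp":[-0.24,-0.81,0],"turn":[0,0,0],"fingers":1},{"dp":[0,0,0],"turn":[0,0,0.1],"fingers":1}]}}

```text
clock: 14.07
eef_pos: [498.2, -220.3, 265.7]
tcp_rot: [-3.139, 0.002, 3.014]
contact_force: [-0.1, 0.3, -0.2]
opening: 0.092
grasp_force: 40.8
```

Request:
{"op": "play_rows", "data": {"rows": [{"dp":[0,0,0],"turn":[0,0,0],"fingers":1},{"dp":[0,0,0],"turn":[0,0,0],"fingers":1},{"dp":[0,0,0],"turn":[0,0,0],"fingers":1},{"dp":[0,0,0],"turn":[0,0,0],"fingers":1},{"dp":[0,0,0],"turn":[0,0,0],"fingers":1}]}}

```text
clock: 14.48
eef_pos: [497.0, -214.8, 265.4]
tcp_rot: [3.142, 0.0, 3.016]
contact_force: [0.6, 0.6, 0.2]
opening: 0.096
grasp_force: 40.8
```

Run:
```python
from rack import *
f=grab('wrist','w8.png')
plan(497.4,-216.1,265)
uv=proj(f,[[501.8,-175.9,98],[493,-256.3,98],[489,-296,98]]);print(uv)
for lo in(120,170):
  for k,side in ((0,'r'),(0,'l'),(1,'l'),(1,'r')):
    u,v=uv[k].astype(int); print(lo,side);rack(f,lo,(u-24,v-40,u+24,v+40),side)
```

```text
pos [ 497.1 -214.9  265.4] yaw 3.016 j [-0.41  0.19  1.77  0.    1.18 -1.86] -> dp [-0.01 -0.03  0.01] turn 0.0
[[372.85665848 225.78182267]
 [272.00819503 227.36402966]
 [222.77923821 228.6395438 ]]
120 r
[348 185  48  80 937] [[471.5, -154.9, 98.0], [537.2, -159.9, 98.0]] len 65.8 mid [ 504.3 -157.4]
[366 203  13  46 563] [[484.1, -169.1, 98.0], [521.6, -173.3, 98.0]] len 37.8 mid [ 502.9 -171.2]
120 l
[348 185  48  80 937] [[471.4, -155.8, 98.0], [535.1, -176.0, 98.0]] len 66.8 mid [ 503.3 -165.9]
[366 203  13  46 563] [[482.9, -179.0, 98.0], [520.3, -183.5, 98.0]] len 37.7 mid [ 501.6 -181.3]
120 l
[266 205  14  45 541] [[474.4, -258.6, 98.0], [511.3, -262.6, 98.0]] len 37.0 mid [ 492.8 -260.6]
[248 258  48   9 401] [[516.0, -280.0, 98.0], [523.6, -281.4, 98.0]] len 7.8 mid [ 519.8 -280.7]
120 r
[266 205  14  45 541] [[475.7, -248.8, 98.0], [512.5, -252.5, 98.0]] len 37.0 mid [ 494.1 -250.6]
[248 258  48   9 401] [[520.7, -241.9, 98.0], [528.7, -240.7, 98.0]] len 8.1 mid [ 524.7 -241.3]
170 r
[348 185  48  80 886] [[471.5, -154.9, 98.0], [537.2, -159.9, 98.0]] len 65.8 mid [ 504.3 -157.4]
[367 204  11  45 481] [[484.8, -170.2, 98.0], [521.6, -173.5, 98.0]] len 37.0 mid [ 503.2 -171.9]
170 l
[348 185  48  80 886] [[471.4, -156.0, 98.0], [535.3, -174.8, 98.0]] len 66.6 mid [ 503.3 -165.4]
[367 204  11  45 481] [[483.7, -178.9, 98.0], [520.5, -182.4, 98.0]] len 37.0 mid [ 502.1 -180.6]
170 l
[266 206  13  43 468] [[475.3, -258.1, 98.0], [510.5, -261.9, 98.0]] len 35.4 mid [ 492.9 -260. ]rack.py:11: RankWarning: Polyfit may be poorly conditioned
  k=np.polyfit(np.arange(t+4,b-3),L,1)
rack.py:11: RankWarning: Polyfit may be poorly conditioned
  k=np.polyfit(np.arange(t+4,b-3),L,1)
Traceback (most recent call last):
  File "rack.py", line 11, in rack
    k=np.polyfit(np.arange(t+4,b-3),L,1)
TypeError: expected non-empty vector for x
```

View pics/w8.png

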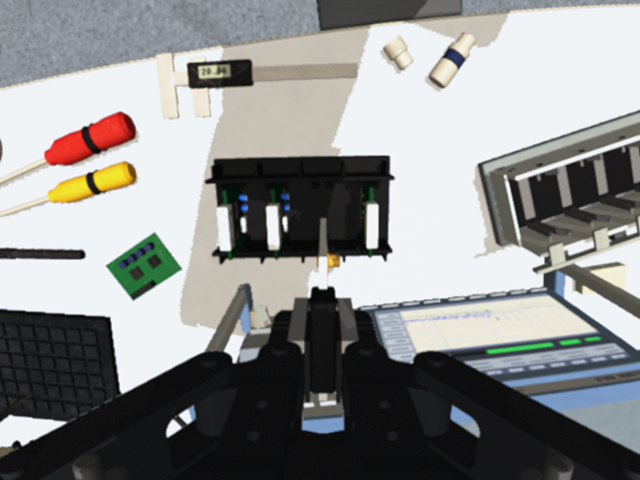

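Request:
{"op": "play_rows", "data": {"rows": [{"dp":[-0.015,-0.026,0],"turn":[0,0,-0.15],"fingers":1},{"dp":[0,0,1],"turn":[0,0,0],"fingers":1},{"dp":[0,0,1],"turn":[0,0,0],"fingers":1},{"dp":[0,0,1],"turn":[0,0,0],"fingers":1},{"dp":[0,0,0.3],"turn":[0,0,0],"fingers":1}]}}

```text
clock: 14.95
eef_pos: [494.5, -215.2, 128.3]
tcp_rot: [3.14, -0.006, 3.032]
contact_force: [-1.6, 0.4, -0.9]
opening: 0.098
grasp_force: 40.7
```

Request:
{"op": "play_rows", "data": {"rows": [{"dp":[0,0,0],"turn":[0,0,0],"fingers":1},{"dp":[0,0,0],"turn":[0,0,0],"fingers":1},{"dp":[0,0,0],"turn":[0,0,0],"fingers":1},{"dp":[0,0,0.15],"turn":[0,0,0],"fingers":1},{"dp":[0,0,0],"turn":[0,0,0],"fingers":1}]}}

```text
clock: 15.37
eef_pos: [498.1, -217.0, 128.0]
tcp_rot: [-3.141, 0.002, 3.031]
contact_force: [-0.6, -0.5, -0.3]
opening: 0.093
grasp_force: 40.7
```

Run:
```python
from rack import *
plan(497.6,-216,110,3.032);print(r.sense()['contact_force'],r.sense()['wrist_torque'])
```

```text
pos [ 498.1 -217.   128. ] yaw 3.031 j [-0.41  0.35  1.9  -0.    0.89 -1.87] -> dp [0.02 0.02 0.45] turn -0.01
[-0.59345453 -0.49182275 -0.26693706] [-0.02738667  0.06912392 -0.00309658]
```

Request:
{"op": "play_rows", "data": {"rows": [{"dp":[0.01,0.02,0.15],"turn":[0,0,0],"fingers":1},{"dp":[0,0,0.15],"turn":[0,0,0],"fingers":1},{"dp":[0,0,0.15],"turn":[0,0,0],"fingers":1},{"dp":[0,0,0],"turn":[0,0,0],"fingers":1},{"dp":[0,0,0],"turn":[0,0,0],"fingers":1}]}}

```text
clock: 15.78
eef_pos: [496.8, -215.7, 108.9]
tcp_rot: [3.141, -0.001, 3.031]
contact_force: [-0.5, 1.2, -2.3]
opening: 0.095
grasp_force: 41.1
```

In the guide (bottom at ~42 mm); continue down to the seat.

Request:
{"op": "play_rows", "data": {"rows": [{"dp":[0,0,0.2],"turn":[0,0,0],"fingers":1},{"dp":[0,0,0.2],"turn":[0,0,0],"fingers":1},{"dp":[0,0,0.2],"turn":[0,0,0],"fingers":1},{"dp":[0,0,0.14],"turn":[0,0,0],"fingers":1},{"dp":[0,0,0],"turn":[0,0,0],"fingers":1}]}}

```text
clock: 16.2
eef_pos: [496.7, -215.7, 78.1]
tcp_rot: [3.141, -0.001, 3.031]
contact_force: [-0.9, 0.9, -1.1]
opening: 0.098
grasp_force: 41.1
```

Request:
{"op": "play_rows", "data": {"rows": [{"dp":[0,0,0.04],"turn":[0,0,0],"fingers":1},{"dp":[0,0,0],"turn":[0,0,0],"fingers":1},{"dp":[0,0,0],"turn":[0,0,0],"fingers":1}]}}

```text
clock: 16.45
eef_pos: [497.0, -215.8, 77.9]
tcp_rot: [3.141, -0.001, 3.031]
contact_force: [-2.1, 1.4, -2.5]
opening: 0.098
grasp_force: 41.0
```

Request:
{"op": "play_rows", "data": {"rows": [{"dp":[0,0,0.04],"turn":[0,0,0],"fingers":1},{"dp":[0,0,0],"turn":[0,0,0],"fingers":1},{"dp":[0,0,0],"turn":[0,0,0],"fingers":1},{"dp":[0,0,0],"turn":[0,0,0],"fingers":1}]}}

```text
clock: 16.78
eef_pos: [497.2, -215.9, 76.7]
tcp_rot: [-3.142, 0.0, 3.031]
contact_force: [-2.6, 2.4, 2.3]
opening: 0.092
grasp_force: 41.7
```

Request:
{"op": "play_rows", "data": {"rows": [{"dp":[0,0,0],"turn":[0,0,0],"fingers":0.65},{"dp":[0,0,0],"turn":[0,0,0],"fingers":0.65},{"dp":[0,0,0],"turn":[0,0,0],"fingers":0.65},{"dp":[0,0,0],"turn":[0,0,0],"fingers":0.65}]}}

```text
clock: 17.12
eef_pos: [497.8, -216.2, 76.7]
tcp_rot: [-3.141, 0.001, 3.031]
contact_force: [-0.1, 0.3, -0.2]
opening: 0.35
grasp_force: 0.0
```

Request:
{"op": "play_rows", "data": {"rows": [{"dp":[0,0,-0.6],"turn":[0,0,0],"fingers":0.65},{"dp":[0,0,-0.8],"turn":[0,0,0],"fingers":0.65},{"dp":[0,0,0],"turn":[0,0,0],"fingers":0.65},{"dp":[0,1,0],"turn":[0,0,0],"fingers":0.65},{"dp":[0,0,0],"turn":[0,0,0],"fingers":0.65}]}}

```text
clock: 17.53
eef_pos: [502.1, -172.9, 132.9]
tcp_rot: [3.14, 0.001, 3.03]
contact_force: [-0.8, 0.7, -0.1]
opening: 0.349
grasp_force: 0.0
```

Request:
{"op": "play_rows", "data": {"rows": [{"dp":[0,0,0],"turn":[0,0,0],"fingers":0.65},{"dp":[0,0,0],"turn":[0,0,0],"fingers":0.65}]}}

```text
clock: 17.7
eef_pos: [501.8, -176.2, 132.4]
tcp_rot: [-3.141, 0.0, 3.032]
contact_force: [0.7, -0.0, -0.9]
opening: 0.351
grasp_force: 0.0
```

Run:
```python
from rack import *
plan(501.6,-176.1,78,3.032);f=grab('wrist')
for n,p,z in(('cal',(497.2,-215.9),98),('c',(501.6,-176.1),98),('c3',(492.8,-255.7),98)):
  print(n,proj(f,[[*p,z]]))
u,v=proj(f,[[501.6,-176.1,98]])[0].astype(int)
rack(f,150,(u-24,v-50,u+24,v+50),'l');rack(f,150,(u-24,v-50,u+24,v+50),'r')
```

```text
pos [ 501.8 -176.2  132.4] yaw 3.032 j [-0.34  0.33  1.92 -0.    0.89 -1.8 ] -> dp [0.01 0.   1.36] turn -0.0
cal [[241.45468143 286.02869964]]
c [[324.90749016 286.22011462]]
c3 [[159.82252811 285.56498329]]
[ 300  253   48   83 1967] [[484.9, -175.9, 98.0], [526.9, -189.5, 98.0]] len 44.1 mid [ 505.9 -182.7]
[ 300  253   48   83 1967] [[485.3, -172.9, 98.0], [529.1, -169.2, 98.0]] len 44.0 mid [ 507.2 -171. ]
```

Request:
{"op": "play_rows", "data": {"rows": [{"dp":[-0.015,0,0.7],"turn":[0,0,0],"fingers":0.65},{"dp":[0,0,0.5],"turn":[0,0,0],"fingers":0.65},{"dp":[0,0,0.16],"turn":[0,0,0],"fingers":0.65},{"dp":[0,0,0],"turn":[0,0,0],"fingers":0.65},{"dp":[0,0,0],"turn":[0,0,0],"fingers":0.65}]}}

```text
clock: 18.17
eef_pos: [502.2, -176.7, 78.2]
tcp_rot: [3.142, -0.001, 3.03]
contact_force: [-0.1, -0.3, 0.7]
opening: 0.354
grasp_force: 0.0
```

Request:
{"op": "play_rows", "data": {"rows": [{"dp":[0,0,0],"turn":[0,0,0],"fingers":1},{"dp":[0,0,0],"turn":[0,0,0],"fingers":1},{"dp":[0,0,0],"turn":[0,0,0],"fingers":1},{"dp":[0,0,0],"turn":[0,0,0],"fingers":1},{"dp":[0,0,0],"turn":[0,0,0],"fingers":1}]}}

```text
clock: 18.58
eef_pos: [503.1, -176.5, 79.2]
tcp_rot: [-3.141, 0.002, 3.031]
contact_force: [-0.7, 0.9, 7.1]
opening: 0.095
grasp_force: 40.7
```

Request:
{"op": "play_rows", "data": {"rows": [{"dp":[0,0,-0.2],"turn":[0,0,0],"fingers":1},{"dp":[0,0,-0.5],"turn":[0,0,0],"fingers":1},{"dp":[0,0,-1],"turn":[0,0,0],"fingers":1},{"dp":[0,0,-1],"turn":[0,0,0],"fingers":1},{"dp":[0,0,-1],"turn":[0,0,0],"fingers":1}]}}

```text
clock: 19.0
eef_pos: [501.5, -176.0, 228.1]
tcp_rot: [3.142, -0.001, 3.031]
contact_force: [0.5, -0.2, -0.6]
opening: 0.099
grasp_force: 39.6
```

Request:
{"op": "play_rows", "data": {"rows": [{"dp":[0,0,0],"turn":[0,0,0],"fingers":1},{"dp":[0,0,0],"turn":[0,0,0],"fingers":1},{"dp":[0,0,0],"turn":[0,0,-1],"fingers":1},{"dp":[0,0,0],"turn":[0,0,-1],"fingers":1},{"dp":[0,0,0],"turn":[0,0,-0.96],"fingers":1}]}}

```text
clock: 19.42
eef_pos: [501.1, -175.8, 224.7]
tcp_rot: [3.14, -0.002, -2.937]
contact_force: [0.1, 0.2, 0.1]
opening: 0.094
grasp_force: 39.7
```

Run:
```python
from rack import *
plan(482.9,105.4,225,.2-np.pi)
```

```text
pos [ 501.1 -175.8  224.7] yaw -2.937 j [-0.34  0.22  1.84 -0.    1.09 -2.12] -> dp [-0.98  6.98 -0.01] turn 0.04
```

Request:
{"op": "play_rows", "data": {"rows": [{"dp":[-0.12,0.87,0],"turn":[0,0,0],"fingers":1},{"dp":[-0.12,0.87,0],"turn":[0,0,0],"fingers":1},{"dp":[-0.12,0.87,0],"turn":[0,0,0],"fingers":1},{"dp":[-0.12,0.87,0],"turn":[0,0,0],"fingers":1},{"dp":[-0.12,0.87,0],"turn":[0,0,0],"fingers":1}]}}

```text
clock: 19.83
eef_pos: [489.8, 0.5, 224.7]
tcp_rot: [3.141, -0.003, -2.943]
contact_force: [0.3, 0.3, 0.1]
opening: 0.092
grasp_force: 39.7
```

Request:
{"op": "play_rows", "data": {"rows": [{"dp":[-0.12,0.87,0],"turn":[0,0,0],"fingers":1},{"dp":[-0.12,0.87,0],"turn":[0,0,0],"fingers":1},{"dp":[-0.14,0.89,0],"turn":[0,0,0],"fingers":1},{"dp":[0,0,0],"turn":[0,0,0],"fingers":1},{"dp":[0,0,0],"turn":[0,0,0],"fingers":1}]}}

```text
clock: 20.25
eef_pos: [484.2, 106.6, 224.7]
tcp_rot: [-3.141, -0.003, -2.939]
contact_force: [-0.4, 0.1, -1.3]
opening: 0.096
grasp_force: 39.8
```

Request:
{"op": "play_rows", "data": {"rows": [{"dp":[0,0,0],"turn":[0,0,0],"fingers":1},{"dp":[0,0,0],"turn":[0,0,0],"fingers":1},{"dp":[0,0,0],"turn":[0,0,0],"fingers":1}]}}

```text
clock: 20.5
eef_pos: [485.3, 104.1, 225.7]
tcp_rot: [-3.141, -0.001, -2.944]
contact_force: [-0.1, -0.2, 0.1]
opening: 0.094
grasp_force: 39.8
```

Run:
```python
from rack import *
plan(482.9,105.4,150,.2-np.pi)
```

```text
pos [485.3 104.1 225.7] yaw -2.944 j [ 0.21  0.16  1.91 -0.    1.08 -1.56] -> dp [0.05 0.04 1.89] turn -0.02
```

Request:
{"op": "play_rows", "data": {"rows": [{"dp":[0.05,0.04,0.3],"turn":[0,0,0],"fingers":1},{"dp":[0,0,0.8],"turn":[0,0,0],"fingers":1},{"dp":[0,0,0.75],"turn":[0,0,0],"fingers":1},{"dp":[0,0,0],"turn":[0,0,0],"fingers":1},{"dp":[0,0,0],"turn":[0,0,0],"fingers":1}]}}

```text
clock: 20.92
eef_pos: [482.2, 105.4, 151.3]
tcp_rot: [-3.141, -0.004, -2.944]
contact_force: [-0.2, -0.8, 0.0]
opening: 0.094
grasp_force: 39.7
```

Request:
{"op": "play_rows", "data": {"rows": [{"dp":[0,0,0],"turn":[0,0,0],"fingers":1},{"dp":[0,0,0],"turn":[0,0,0],"fingers":1}]}}

```text
clock: 21.08
eef_pos: [484.5, 106.3, 153.8]
tcp_rot: [3.142, 0.003, -2.943]
contact_force: [0.4, 0.1, -0.9]
opening: 0.095
grasp_force: 39.7
```

Run:
```python
from rack import *
plan(482.9,105.4,125,.2-np.pi);print(r.sense()['contact_force'])
```

```text
pos [484.5 106.3 153.8] yaw -2.943 j [ 0.21  0.25  1.98 -0.    0.91 -1.56] -> dp [ 0.04 -0.01  0.72] turn -0.02
[ 0.42607879  0.05955368 -0.91727994]
```

Request:
{"op": "play_rows", "data": {"rows": [{"dp":[0.03,0,0.2],"turn":[0,0,0],"fingers":1},{"dp":[0,0,0.2],"turn":[0,0,0],"fingers":1},{"dp":[0,0,0.2],"turn":[0,0,0],"fingers":1},{"dp":[0,0,0.12],"turn":[0,0,0],"fingers":1},{"dp":[0,0,0],"turn":[0,0,0],"fingers":1}]}}

```text
clock: 21.5
eef_pos: [482.3, 106.3, 122.4]
tcp_rot: [3.142, 0.0, -2.942]
contact_force: [4.7, 1.2, -2.7]
opening: 0.095
grasp_force: 39.5
```

Request:
{"op": "play_rows", "data": {"rows": [{"dp":[0,0,0],"turn":[0,0,0],"fingers":1},{"dp":[0,0,0],"turn":[0,0,0],"fingers":1}]}}

```text
clock: 21.67
eef_pos: [482.3, 106.2, 123.3]
tcp_rot: [-3.142, 0.0, -2.943]
contact_force: [2.9, 1.3, -3.1]
opening: 0.095
grasp_force: 39.5
```

Request:
{"op": "play_rows", "data": {"rows": [{"dp":[-0.02,0,0.2],"turn":[0,0,0],"fingers":1},{"dp":[0,0,0.25],"turn":[0,0,0],"fingers":1},{"dp":[0,0,0.25],"turn":[0,0,0],"fingers":1},{"dp":[0,0,0.16],"turn":[0,0,0],"fingers":1},{"dp":[0,0,0],"turn":[0,0,0],"fingers":1}]}}

```text
clock: 22.08
eef_pos: [483.0, 106.4, 88.3]
tcp_rot: [3.142, -0.0, -2.943]
contact_force: [1.8, 0.4, 2.2]
opening: 0.095
grasp_force: 41.5
```

Request:
{"op": "play_rows", "data": {"rows": [{"dp":[0,0,0.02],"turn":[0,0,0],"fingers":1},{"dp":[0,0,0],"turn":[0,0,0],"fingers":1},{"dp":[0,0,0],"turn":[0,0,0],"fingers":1}]}}

```text
clock: 22.33
eef_pos: [483.1, 106.4, 88.2]
tcp_rot: [3.142, 0.0, -2.943]
contact_force: [-0.5, 0.1, 11.4]
opening: 0.09
grasp_force: 42.9
```

Request:
{"op": "play_rows", "data": {"rows": [{"dp":[0,0,0],"turn":[0,0,0],"fingers":0.65},{"dp":[0,0,0],"turn":[0,0,0],"fingers":0.65},{"dp":[0,0,0],"turn":[0,0,0],"fingers":0.65},{"dp":[0,0,-0.5],"turn":[0,0,0],"fingers":0.65},{"dp":[0,0,-1],"turn":[0,0,0],"fingers":0.65}]}}

```text
clock: 22.75
eef_pos: [479.2, 105.5, 144.5]
tcp_rot: [-3.141, -0.009, -2.943]
contact_force: [0.3, -0.5, -0.0]
opening: 0.35
grasp_force: 0.0
```

Request:
{"op": "play_rows", "data": {"rows": [{"dp":[0,0,-1],"turn":[0,0,0],"fingers":0.65},{"dp":[0,0,-0.9],"turn":[0,0,0],"fingers":0.65},{"dp":[0,0,0],"turn":[0,0,1],"fingers":0.65},{"dp":[0,0,0],"turn":[0,0,1],"fingers":0.65},{"dp":[0,0,0],"turn":[0,0,0.96],"fingers":0.65}]}}

```text
clock: 23.17
eef_pos: [482.7, 106.3, 224.5]
tcp_rot: [3.141, 0.001, 3.025]
contact_force: [-0.1, -0.3, -0.4]
opening: 0.353
grasp_force: 0.0
```

Request:
{"op": "play_rows", "data": {"rows": [{"dp":[-0.12,-0.93,0],"turn":[0,0,0],"fingers":0.65},{"dp":[-0.12,-0.93,0],"turn":[0,0,0],"fingers":0.65},{"dp":[-0.12,-0.93,0],"turn":[0,0,0],"fingers":0.65},{"dp":[-0.12,-0.93,0],"turn":[0,0,0],"fingers":0.65},{"dp":[-0.12,-0.93,0],"turn":[0,0,0],"fingers":0.65}]}}

```text
clock: 23.58
eef_pos: [485.3, -82.7, 223.6]
tcp_rot: [3.142, -0.001, 3.031]
contact_force: [1.5, 0.8, -0.1]
opening: 0.346
grasp_force: 0.0
```

Request:
{"op": "play_rows", "data": {"rows": [{"dp":[-0.12,-0.93,0],"turn":[0,0,0],"fingers":0.65},{"dp":[-0.12,-0.93,0],"turn":[0,0,0],"fingers":0.65},{"dp":[-0.12,-0.93,0],"turn":[0,0,0],"fingers":0.65},{"dp":[-0.12,-0.93,0],"turn":[0,0,0],"fingers":0.65},{"dp":[-0.12,-0.93,0],"turn":[0,0,0],"fingers":0.65}]}}

```text
clock: 24.0
eef_pos: [488.5, -270.5, 223.5]
tcp_rot: [3.141, -0.001, 3.03]
contact_force: [0.1, 0.6, 0.4]
opening: 0.345
grasp_force: 0.0
```

Request:
{"op": "play_rows", "data": {"rows": [{"dp":[0,0,0],"turn":[0,0,0],"fingers":0.65},{"dp":[0,0,0],"turn":[0,0,0],"fingers":0.65},{"dp":[0,0,0],"turn":[0,0,0],"fingers":0.65},{"dp":[0,0,0],"turn":[0,0,0],"fingers":0.65},{"dp":[0,0,0],"turn":[0,0,0],"fingers":0.65}]}}

```text
clock: 24.42
eef_pos: [489.2, -267.4, 223.9]
tcp_rot: [3.141, -0.001, 3.032]
contact_force: [0.1, -0.8, -0.3]
opening: 0.35
grasp_force: 0.0
```

Run:
```python
from rack import *
plan(492.8,-255.7,78,3.032);f=grab('wrist','w9.png')
for n,p in(('-20',(492.8,-255.7)),('-60',(488.4,-295.4))):
  u,v=proj(f,[[*p,98]])[0].astype(int);print(n,u,v)
  for s in 'lr': rack(f,140,(u-25,v-36,u+25,v+36),s)
```

```text
pos [ 489.2 -267.4  223.9] yaw 3.032 j [-0.5   0.26  1.79  0.    1.1  -1.96] -> dp [-0.06  0.3   3.65] turn 0.0
-20 341 242
[335 219  12  48 573] [[476.0, -258.4, 98.0], [510.7, -261.9, 98.0]] len 34.9 mid [ 493.3 -260.2]Traceback (most recent call last):
  File "<stdin>", line 5, in <module>
  File "rack.py", line 11, in rack
    k=np.polyfit(np.arange(t+4,b-3),L,1)
    raise TypeError("expected non-empty vector for x")
TypeError: expected non-empty vector for x
```

Request:
{"op": "play_rows", "data": {"rows": [{"dp":[-0.07,0.3,0],"turn":[0,0,0],"fingers":0.65},{"dp":[0,0,1],"turn":[0,0,0],"fingers":0.65},{"dp":[0,0,1],"turn":[0,0,0],"fingers":0.65},{"dp":[0,0,0.3],"turn":[0,0,0],"fingers":0.65},{"dp":[0,0,0],"turn":[0,0,0],"fingers":0.65}]}}

```text
clock: 24.88
eef_pos: [491.4, -254.9, 129.2]
tcp_rot: [3.139, -0.006, 3.032]
contact_force: [-0.1, 0.2, 0.5]
opening: 0.353
grasp_force: 0.0
```

Request:
{"op": "play_rows", "data": {"rows": [{"dp":[0,0,0],"turn":[0,0,0],"fingers":0.65},{"dp":[0,0,0.5],"turn":[0,0,0],"fingers":0.65},{"dp":[0,0,0.5],"turn":[0,0,0],"fingers":0.65},{"dp":[0,0,0.34],"turn":[0,0,0],"fingers":0.65},{"dp":[0,0,0],"turn":[0,0,0],"fingers":0.65}]}}

```text
clock: 25.3
eef_pos: [493.6, -256.9, 78.5]
tcp_rot: [3.141, -0.0, 3.031]
contact_force: [-1.1, -0.4, 1.2]
opening: 0.354
grasp_force: 0.0
```

Request:
{"op": "play_rows", "data": {"rows": [{"dp":[0,0,0],"turn":[0,0,0],"fingers":0.65},{"dp":[0,0,0],"turn":[0,0,0],"fingers":0.65}]}}

```text
clock: 25.47
eef_pos: [494.9, -257.8, 80.6]
tcp_rot: [-3.141, 0.003, 3.031]
contact_force: [0.3, -0.2, 0.3]
opening: 0.348
grasp_force: 0.0
```

Request:
{"op": "play_rows", "data": {"rows": [{"dp":[0,0,0],"turn":[0,0,0],"fingers":1},{"dp":[0,0,0],"turn":[0,0,0],"fingers":1},{"dp":[0,0,0],"turn":[0,0,0],"fingers":1},{"dp":[0,0,0],"turn":[0,0,0],"fingers":1},{"dp":[0,0,0],"turn":[0,0,0],"fingers":1}]}}

```text
clock: 25.88
eef_pos: [494.5, -257.0, 80.1]
tcp_rot: [3.141, 0.002, 3.03]
contact_force: [-0.2, 3.7, 9.2]
opening: 0.097
grasp_force: 39.1
```

Run:
```python
from rack import *
plan(493.2,-255.7,78,3.032);s=r.sense();print(s['contact_force'],s['opening'],s['grasp_force'])
```

```text
pos [ 494.5 -257.    80.1] yaw 3.03 j [-0.48  0.44  1.9   0.    0.8  -1.94] -> dp [0.03 0.03 0.05] turn -0.02
[-0.24037526  3.71055468  9.18197523] 0.0972490509935255 39.08493322415325
```

Request:
{"op": "play_rows", "data": {"rows": [{"dp":[0,0,-0.2],"turn":[0,0,0],"fingers":1},{"dp":[0,0,-0.5],"turn":[0,0,0],"fingers":1},{"dp":[0,0,-1],"turn":[0,0,0],"fingers":1},{"dp":[0,0,-1],"turn":[0,0,0],"fingers":1},{"dp":[0,0,-0.9],"turn":[0,0,0],"fingers":1}]}}

```text
clock: 26.3
eef_pos: [493.2, -257.2, 225.4]
tcp_rot: [-3.141, 0.001, 3.031]
contact_force: [1.0, -0.5, -0.8]
opening: 0.094
grasp_force: 39.7
```

Request:
{"op": "play_rows", "data": {"rows": [{"dp":[0,0,0],"turn":[0,0,0],"fingers":1},{"dp":[0,0,0],"turn":[0,0,-1],"fingers":1},{"dp":[0,0,0],"turn":[0,0,-1],"fingers":1},{"dp":[0,0,0],"turn":[0,0,-0.98],"fingers":1}]}}

```text
clock: 26.63
eef_pos: [493.4, -257.3, 223.5]
tcp_rot: [-3.14, 0.001, -2.935]
contact_force: [0.4, 0.1, -2.2]
opening: 0.096
grasp_force: 39.7
```

Request:
{"op": "play_rows", "data": {"rows": [{"dp":[-0.19,0.86,0],"turn":[0,0,0],"fingers":1},{"dp":[-0.19,0.86,0],"turn":[0,0,0],"fingers":1},{"dp":[-0.19,0.86,0],"turn":[0,0,0],"fingers":1},{"dp":[-0.19,0.86,0],"turn":[0,0,0],"fingers":1},{"dp":[-0.19,0.86,0],"turn":[0,0,0],"fingers":1}]}}

```text
clock: 27.05
eef_pos: [496.0, -79.7, 223.1]
tcp_rot: [-3.141, 0.001, -2.941]
contact_force: [0.4, -0.5, -0.4]
opening: 0.089
grasp_force: 39.7
```

Request:
{"op": "play_rows", "data": {"rows": [{"dp":[-0.19,0.86,0],"turn":[0,0,0],"fingers":1},{"dp":[-0.19,0.86,0],"turn":[0,0,0],"fingers":1},{"dp":[-0.19,0.86,0],"turn":[0,0,0],"fingers":1},{"dp":[0,0,0],"turn":[0,0,0],"fingers":1},{"dp":[0,0,0],"turn":[0,0,0],"fingers":1}]}}

```text
clock: 27.47
eef_pos: [498.0, 26.2, 223.0]
tcp_rot: [-3.141, 0.001, -2.937]
contact_force: [-0.7, 0.4, -0.4]
opening: 0.093
grasp_force: 39.8
```

Request:
{"op": "play_rows", "data": {"rows": [{"dp":[0,0,0],"turn":[0,0,0],"fingers":1},{"dp":[0,0,0],"turn":[0,0,0],"fingers":1},{"dp":[0,0,0],"turn":[0,0,0],"fingers":1},{"dp":[0,0,0],"turn":[0,0,0],"fingers":1},{"dp":[0,0,0],"turn":[0,0,0],"fingers":1}]}}

```text
clock: 27.88
eef_pos: [498.0, 23.9, 222.5]
tcp_rot: [-3.142, -0.0, -2.942]
contact_force: [-0.6, 0.1, -1.2]
opening: 0.09
grasp_force: 39.8
```

Run:
```python
from rack import *
plan(499.7,27,152,.2-np.pi)
```

```text
pos [498.   23.9 222.5] yaw -2.942 j [ 0.05  0.17  1.91 -0.    1.07 -1.73] -> dp [-0.06  0.07  1.76] turn -0.0
```

Request:
{"op": "play_rows", "data": {"rows": [{"dp":[-0.06,0.07,0.3],"turn":[0,0,0],"fingers":1},{"dp":[0,0,0.8],"turn":[0,0,0],"fingers":1},{"dp":[0,0,0.6],"turn":[0,0,0],"fingers":1},{"dp":[0,0,0],"turn":[0,0,0],"fingers":1},{"dp":[0,0,0],"turn":[0,0,0],"fingers":1}]}}

```text
clock: 28.3
eef_pos: [499.0, 27.5, 153.9]
tcp_rot: [3.141, -0.003, -2.941]
contact_force: [0.6, -0.5, -0.4]
opening: 0.093
grasp_force: 39.8
```

Request:
{"op": "play_rows", "data": {"rows": [{"dp":[0,0,0],"turn":[0,0,0],"fingers":1},{"dp":[0,0,0],"turn":[0,0,0],"fingers":1},{"dp":[0,0,0],"turn":[0,0,0],"fingers":1},{"dp":[0,0,0],"turn":[0,0,0],"fingers":1}]}}

```text
clock: 28.63
eef_pos: [500.5, 27.9, 155.6]
tcp_rot: [-3.141, 0.002, -2.941]
contact_force: [0.6, -0.6, 0.1]
opening: 0.098
grasp_force: 39.8
```

Run:
```python
from rack import *
plan(499.7,27,125,.2-np.pi)
```

```text
pos [500.5  27.9 155.6] yaw -2.941 j [ 0.05  0.25  1.97  0.    0.92 -1.72] -> dp [ 0.03 -0.02  0.77] turn 0.01
```

Request:
{"op": "play_rows", "data": {"rows": [{"dp":[0.02,-0.02,0.25],"turn":[0,0,0],"fingers":1},{"dp":[0,0,0.25],"turn":[0,0,0],"fingers":1},{"dp":[0,0,0.22],"turn":[0,0,0],"fingers":1},{"dp":[0,0,0],"turn":[0,0,0],"fingers":1},{"dp":[0,0,0],"turn":[0,0,0],"fingers":1}]}}

```text
clock: 29.05
eef_pos: [499.3, 27.1, 124.9]
tcp_rot: [3.141, -0.0, -2.941]
contact_force: [3.2, 0.3, -2.9]
opening: 0.097
grasp_force: 39.5
```

Request:
{"op": "play_rows", "data": {"rows": [{"dp":[0,0,0],"turn":[0,0,0],"fingers":1},{"dp":[0,0,0],"turn":[0,0,0],"fingers":1}]}}

```text
clock: 29.22
eef_pos: [499.3, 27.0, 125.7]
tcp_rot: [3.142, 0.0, -2.94]
contact_force: [2.5, 1.1, -1.8]
opening: 0.093
grasp_force: 39.6
```

Request:
{"op": "play_rows", "data": {"rows": [{"dp":[-0.01,0,0.25],"turn":[0,0,0],"fingers":1},{"dp":[0,0,0.25],"turn":[0,0,0],"fingers":1},{"dp":[0,0,0.25],"turn":[0,0,0],"fingers":1},{"dp":[0,0,0.15],"turn":[0,0,0],"fingers":1},{"dp":[0,0,0],"turn":[0,0,0],"fingers":1}]}}

```text
clock: 29.63
eef_pos: [500.0, 27.3, 89.1]
tcp_rot: [3.141, 0.0, -2.941]
contact_force: [3.8, 1.6, 2.7]
opening: 0.096
grasp_force: 41.6
```

Request:
{"op": "play_rows", "data": {"rows": [{"dp":[0,0,0.03],"turn":[0,0,0],"fingers":1},{"dp":[0,0,0],"turn":[0,0,0],"fingers":1},{"dp":[0,0,0],"turn":[0,0,0],"fingers":1}]}}

```text
clock: 29.88
eef_pos: [500.2, 27.3, 89.0]
tcp_rot: [3.141, 0.001, -2.941]
contact_force: [-0.5, 0.8, 15.3]
opening: 0.095
grasp_force: 43.5
```

Request:
{"op": "play_rows", "data": {"rows": [{"dp":[0,0,0],"turn":[0,0,0],"fingers":0.65},{"dp":[0,0,0],"turn":[0,0,0],"fingers":0.65},{"dp":[0,0,0],"turn":[0,0,0],"fingers":0.65},{"dp":[0,0,-0.5],"turn":[0,0,0],"fingers":0.65},{"dp":[0,0,-1],"turn":[0,0,0],"fingers":0.65}]}}

```text
clock: 30.3
eef_pos: [495.8, 26.8, 144.8]
tcp_rot: [3.14, -0.01, -2.94]
contact_force: [-0.3, -1.3, 0.9]
opening: 0.348
grasp_force: 0.0
```

Request:
{"op": "play_rows", "data": {"rows": [{"dp":[0,0,-1],"turn":[0,0,0],"fingers":0.65},{"dp":[0,0,-0.9],"turn":[0,0,0],"fingers":0.65},{"dp":[0,0,0],"turn":[0,0,1],"fingers":0.65},{"dp":[0,0,0],"turn":[0,0,1],"fingers":0.65},{"dp":[0,0,0],"turn":[0,0,0.98],"fingers":0.65}]}}

```text
clock: 30.72
eef_pos: [499.5, 27.0, 224.8]
tcp_rot: [-3.142, 0.0, 3.025]
contact_force: [0.2, -0.0, -0.5]
opening: 0.353
grasp_force: 0.0
```

Request:
{"op": "play_rows", "data": {"rows": [{"dp":[-0.06,-0.89,0],"turn":[0,0,0],"fingers":0.65},{"dp":[-0.06,-0.89,0],"turn":[0,0,0],"fingers":0.65},{"dp":[-0.06,-0.89,0],"turn":[0,0,0],"fingers":0.65},{"dp":[-0.06,-0.89,0],"turn":[0,0,0],"fingers":0.65},{"dp":[-0.06,-0.89,0],"turn":[0,0,0],"fingers":0.65}]}}

```text
clock: 31.13
eef_pos: [490.9, -152.6, 223.8]
tcp_rot: [3.141, -0.001, 3.031]
contact_force: [1.3, -0.5, -0.1]
opening: 0.353
grasp_force: 0.0
```

Request:
{"op": "play_rows", "data": {"rows": [{"dp":[-0.06,-0.89,0],"turn":[0,0,0],"fingers":0.65},{"dp":[-0.06,-0.89,0],"turn":[0,0,0],"fingers":0.65},{"dp":[-0.06,-0.89,0],"turn":[0,0,0],"fingers":0.65},{"dp":[-0.06,-0.89,0],"turn":[0,0,0],"fingers":0.65},{"dp":[0,0,0],"turn":[0,0,0],"fingers":0.65}]}}

```text
clock: 31.55
eef_pos: [484.9, -299.1, 223.8]
tcp_rot: [-3.14, -0.0, 3.028]
contact_force: [-1.2, -0.6, -0.6]
opening: 0.348
grasp_force: 0.0
```

Request:
{"op": "play_rows", "data": {"rows": [{"dp":[0,0,0],"turn":[0,0,0],"fingers":0.65},{"dp":[0,0,0],"turn":[0,0,0],"fingers":0.65},{"dp":[0,0,0],"turn":[0,0,0],"fingers":0.65},{"dp":[0,0,0],"turn":[0,0,0],"fingers":0.65},{"dp":[0,0,0],"turn":[0,0,0],"fingers":0.65}]}}

```text
clock: 31.97
eef_pos: [485.7, -292.7, 224.5]
tcp_rot: [3.141, -0.0, 3.032]
contact_force: [0.3, 0.7, -0.1]
opening: 0.349
grasp_force: 0.0
```

Run:
```python
from rack import *
plan(488.9,-295.4,79,3.032);f=grab('wrist','w10.png')
for n,p in(('-60',(488.4,-295.4)),):
  u,v=proj(f,[[*p,98]])[0].astype(int);print(n,u,v)
  for s in 'lr':
   try: rack(f,140,(u-20,v-36,u+20,v+36),s)
   except Exception as e: print(e)
```

```text
pos [ 485.7 -292.7  224.5] yaw 3.032 j [-0.55  0.27  1.77  0.    1.11 -2.01] -> dp [-0.09 -0.06  3.64] turn 0.0
-60 320 242
[ 300  206   40   72 1469] [[460.9, -306.7, 98.0], [513.0, -313.2, 98.0]] len 52.5 mid [ 487.  -309.9]
[ 300  206   40   72 1469] [[461.4, -302.2, 98.0], [515.7, -288.8, 98.0]] len 55.9 mid [ 488.5 -295.5]
```

Run:
```python
from h import *
im=cv2.imread('pics/w10.png').min(2)
for v in range(206,282,6): print(v,''.join('%4d'%x for x in im[v,296:344:2]))
```

```text
206  183 185 185 183 183 184 183 182 184 165  32  21  21  22  23  20  22  21  23  22  21  20  22  22
212  184 183 185 183 183 181 182 183 184 167  31  19  21  21  22  22  22  21  22  21  22  20  20  19
218  183 184 183 183 185 183 182 181 184 167  31  21  21  22  21  20  21  21  19  21  22  21  19  20
224  181 192 181 182 182 182 180 181 181 164  37  20  22  21  22  20  22  21  20  20  20  21  20  19
230  241 241 241 241 240 240 234 232 202 164  37  18  21  21  21  20  19  21  21  19  20  21  19  20
236  241 241 241 241 241 241 241 242 240 211  50  18  20  19  20  21  22  19  20  19  20  18  11  10
242  241 241 241 239 239 239 240 238 184 167  51  14  14  12  10  11  13  12  11  11  11  12   9   5
248  228 222 180 181 181 180 180 180 180 168  49  13   5   7   8   9   6   9   8   5   6   8   5  10
254  181 178 179 178 179 178 179 180 180 174  69   9  10  10   6  10  10   7  10   9  15  15  10  15
260  180 180 180 179 179 180 179 181 180 181 117  52  53  37  13  46  70  74  73  73  75  74  74 110
266  180 181 180 180 180 180 180 179 180 181 180 180 181 114  27 160 184 183 184 184 183 181 213 242
272  181 181 179 179 179 179 178 180 182 180 180 178 181 181 180 181 181 183 185 186 186 183 209 241
278  180 179 180 180 180 179 181 181 180 179 179 180 179 179 184 201 187 181 183 183 183 184 184 237
```

View pics/w10.png

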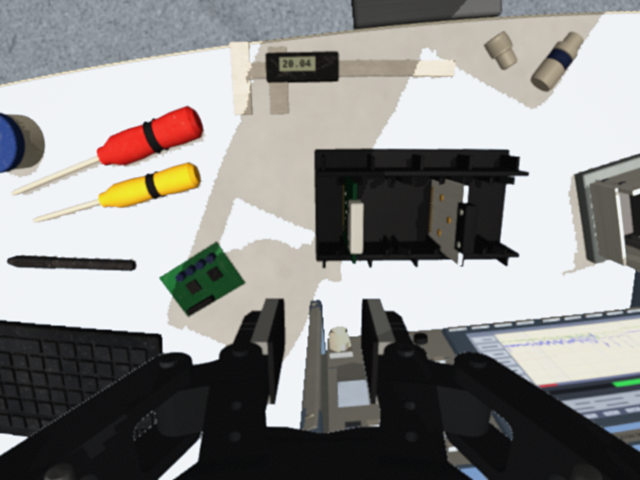

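Run:
```python
from rack import *
f=grab('wrist')
for lo in (120,170):
  for s in 'lr': rack(f,lo,(341,190,380,256),s)
im=f['pixels'].max(2)
e=[(u,np.nonzero(im[120:200,u]<70)[0][0]+120) for u in (330,350,390,410,450,480)];print(e)
P=onz(f,e,61);print(P[:,:2].round(1),np.polyfit(P[:,1],P[:,0],1))
plan(488.9,-295.4,79)
```

```text
[351 203  13  50 603] [[462.7, -271.9, 98.0], [498.3, -275.1, 98.0]] len 35.7 mid [ 480.5 -273.5]
[351 203  13  50 603] [[463.7, -263.4, 98.0], [499.2, -266.8, 98.0]] len 35.7 mid [ 481.4 -265.1]
[352 205  11  47 475] [[464.2, -271.3, 98.0], [497.7, -274.3, 98.0]] len 33.6 mid [ 480.9 -272.8]
[352 205  11  47 475] [[464.9, -264.3, 98.0], [498.4, -267.4, 98.0]] len 33.6 mid [ 481.7 -265.8]
[(330, np.int64(150)), (350, np.int64(149)), (390, np.int64(150)), (410, np.int64(150)), (450, np.int64(150)), (480, np.int64(150))]
[[ 427.1 -281.9]
 [ 428.  -266.9]
 [ 431.9 -236.8]
 [ 433.5 -221.7]
 [ 436.5 -191.2]
 [ 438.7 -167.9]] [1.04248103e-01 4.56360629e+02]
pos [ 485.8 -293.   224.6] yaw 3.032 j [-0.55  0.27  1.77  0.    1.11 -2.01] -> dp [-0.08 -0.05  3.64] turn 0.0
```

Request:
{"op": "play_rows", "data": {"rows": [{"dp":[0.18,0.58,0],"turn":[0,0,-0.1],"fingers":0.65},{"dp":[0,0,1],"turn":[0,0,0],"fingers":0.65},{"dp":[0,0,1],"turn":[0,0,0],"fingers":0.65},{"dp":[0,0,0.3],"turn":[0,0,0],"fingers":0.65},{"dp":[0,0,0],"turn":[0,0,0],"fingers":0.65}]}}

```text
clock: 32.48
eef_pos: [478.9, -268.4, 129.6]
tcp_rot: [3.139, -0.006, 3.042]
contact_force: [0.3, 0.4, -0.0]
opening: 0.348
grasp_force: 0.0
```

Request:
{"op": "play_rows", "data": {"rows": [{"dp":[0,0,0],"turn":[0,0,0],"fingers":0.65},{"dp":[0,0,0],"turn":[0,0,0],"fingers":0.65},{"dp":[0,0,0],"turn":[0,0,0],"fingers":0.65}]}}

```text
clock: 32.73
eef_pos: [482.3, -270.7, 134.5]
tcp_rot: [-3.14, 0.003, 3.041]
contact_force: [0.5, 0.6, -0.2]
opening: 0.348
grasp_force: 0.0
```

Run:
```python
from rack import *
plan(481,-269.1,79,np.pi-.1);f=grab('wrist')
im=f['pixels'].min(2); u,v=proj(f,[[481,-269.1,98]])[0].astype(int);print(u,v)
for k in range(v-20,v+21,10): print(k,''.join('%4d'%x for x in im[k,u-30:u+31:2]))
print([int(x) for x in im[v-60:v+40:2,u]])
```

```text
pos [ 482.3 -270.7  134.5] yaw 3.041 j [-0.51  0.36  1.88  0.    0.91 -1.98] -> dp [0.04 0.04 1.39] turn -0.01
327 282
262   21  19  21  22  22  17  20  19  19  17  60 158 187 187 184 185 185 185 186 165  68  16  17  21  17  18  20  19  20  27  31
272   20  21  18  18  19  19  20  19  20  16  57 157 186 185 185 184 184 184 185 163  65  16  18  18  20  17  18  17  18  17  19
282    6   8   4   9   7   8  11   5   7   5  53 155 186 185 183 184 184 184 185 160  58   5   5   9   9   7   7   8   5  10   5
292    7   9   6   9   8   6   8   7   8   5  52 155 186 184 182 184 184 181 185 155  42   3   7   3   7   6   6   6   6   7   6
302    7   7   5   8  11  11   8  11  10  11  56 152 186 184 182 182 183 182 183 151  43   8   7   5   7   7   7   8   7   7   4
[17, 17, 16, 15, 15, 15, 16, 14, 30, 73, 83, 80, 119, 174, 186, 185, 185, 186, 185, 185, 185, 185, 183, 184, 185, 184, 185, 183, 184, 184, 184, 183, 184, 183, 183, 184, 183, 183, 184, 183, 182, 184, 182, 182, 182, 183, 165, 58, 34, 35]
```

Request:
{"op": "play_rows", "data": {"rows": [{"dp":[0.03,0.03,0.6],"turn":[0,0,0],"fingers":0.65},{"dp":[0,0,0.5],"turn":[0,0,0],"fingers":0.65},{"dp":[0,0,0.27],"turn":[0,0,0],"fingers":0.65},{"dp":[0,0,0],"turn":[0,0,0],"fingers":0.65},{"dp":[0,0,0],"turn":[0,0,0],"fingers":0.65}]}}

```text
clock: 33.2
eef_pos: [480.1, -268.8, 78.1]
tcp_rot: [3.142, -0.0, 3.041]
contact_force: [0.5, -0.8, 0.2]
opening: 0.347
grasp_force: 0.0
```

Request:
{"op": "play_rows", "data": {"rows": [{"dp":[0,0,0],"turn":[0,0,0],"fingers":1},{"dp":[0,0,0],"turn":[0,0,0],"fingers":1},{"dp":[0,0,0],"turn":[0,0,0],"fingers":1},{"dp":[0,0,0],"turn":[0,0,0],"fingers":1},{"dp":[0,0,0],"turn":[0,0,0],"fingers":1}]}}

```text
clock: 33.62
eef_pos: [480.8, -269.5, 79.0]
tcp_rot: [-3.14, 0.002, 3.041]
contact_force: [-1.2, -1.8, 6.3]
opening: 0.094
grasp_force: 39.8
```

Run:
```python
from rack import *
plan(481,-269.1,79,np.pi-.1);s=r.sense();print(s['contact_force'],s['opening'],s['grasp_force'])
```

```text
pos [ 480.8 -269.5   79. ] yaw 3.041 j [-0.51  0.43  1.91 -0.    0.79 -1.98] -> dp [-0.    0.01 -0.  ] turn -0.0
[-1.18568018 -1.7772227   6.34416609] 0.09436183470721658 39.7688090801239
```

Request:
{"op": "play_rows", "data": {"rows": [{"dp":[0,0,-0.2],"turn":[0,0,0],"fingers":1},{"dp":[0,0,-0.5],"turn":[0,0,0],"fingers":1},{"dp":[0,0,-1],"turn":[0,0,0],"fingers":1},{"dp":[0,0,-1],"turn":[0,0,0],"fingers":1},{"dp":[0,0,-0.9],"turn":[0,0,0],"fingers":1}]}}

```text
clock: 34.03
eef_pos: [479.6, -268.2, 224.2]
tcp_rot: [3.141, 0.0, 3.041]
contact_force: [1.2, -1.0, -0.6]
opening: 0.096
grasp_force: 39.5
```

Request:
{"op": "play_rows", "data": {"rows": [{"dp":[0,0,0],"turn":[0,0,0],"fingers":1},{"dp":[0,0,0],"turn":[0,0,-1],"fingers":1},{"dp":[0,0,0],"turn":[0,0,-1],"fingers":1},{"dp":[0,0,0],"turn":[0,0,-0.87],"fingers":1}]}}

```text
clock: 34.37
eef_pos: [479.7, -268.2, 222.3]
tcp_rot: [3.141, 0.001, -2.936]
contact_force: [0.5, 0.6, -0.1]
opening: 0.093
grasp_force: 39.5
```

Request:
{"op": "play_rows", "data": {"rows": [{"dp":[-0.27,0.88,0],"turn":[0,0,0],"fingers":1},{"dp":[-0.27,0.88,0],"turn":[0,0,0],"fingers":1},{"dp":[-0.27,0.88,0],"turn":[0,0,0],"fingers":1},{"dp":[-0.27,0.88,0],"turn":[0,0,0],"fingers":1},{"dp":[-0.27,0.88,0],"turn":[0,0,0],"fingers":1}]}}

```text
clock: 34.78
eef_pos: [497.4, -83.6, 222.0]
tcp_rot: [3.141, 0.0, -2.942]
contact_force: [0.8, -0.2, 0.0]
opening: 0.098
grasp_force: 39.6
```

Request:
{"op": "play_rows", "data": {"rows": [{"dp":[-0.27,0.88,0],"turn":[0,0,0],"fingers":1},{"dp":[-0.27,0.88,0],"turn":[0,0,0],"fingers":1},{"dp":[0,0,0],"turn":[0,0,0],"fingers":1},{"dp":[0,0,0],"turn":[0,0,0],"fingers":1},{"dp":[0,0,0],"turn":[0,0,0],"fingers":1}]}}

```text
clock: 35.2
eef_pos: [504.8, -12.0, 221.8]
tcp_rot: [-3.141, -0.0, -2.94]
contact_force: [-0.7, -0.0, -0.7]
opening: 0.095
grasp_force: 39.5
```

Request:
{"op": "play_rows", "data": {"rows": [{"dp":[0,0,0],"turn":[0,0,0],"fingers":1},{"dp":[0,0,0],"turn":[0,0,0],"fingers":1},{"dp":[0,0,0],"turn":[0,0,0],"fingers":1},{"dp":[0,0,0],"turn":[0,0,0],"fingers":1},{"dp":[0,0,0],"turn":[0,0,0],"fingers":1}]}}

```text
clock: 35.62
eef_pos: [505.0, -12.7, 221.7]
tcp_rot: [3.142, -0.0, -2.943]
contact_force: [0.6, 0.3, -1.2]
opening: 0.091
grasp_force: 39.5
```

Run:
```python
from rack import *
plan(507.1,-12.3,154,.2-np.pi)
```

```text
pos [505.  -12.7 221.7] yaw -2.943 j [-0.03  0.18  1.9   0.    1.07 -1.8 ] -> dp [-0.05 -0.    1.69] turn -0.01
```

Request:
{"op": "play_rows", "data": {"rows": [{"dp":[-0.05,0,0.3],"turn":[0,0,0],"fingers":1},{"dp":[0,0,0.8],"turn":[0,0,0],"fingers":1},{"dp":[0,0,0.6],"turn":[0,0,0],"fingers":1},{"dp":[0,0,0],"turn":[0,0,0],"fingers":1},{"dp":[0,0,0],"turn":[0,0,0],"fingers":1}]}}

```text
clock: 36.03
eef_pos: [506.1, -11.8, 153.1]
tcp_rot: [3.141, -0.003, -2.942]
contact_force: [0.2, -0.1, -0.3]
opening: 0.096
grasp_force: 39.6
```

Request:
{"op": "play_rows", "data": {"rows": [{"dp":[0,0,0],"turn":[0,0,0],"fingers":1},{"dp":[0,0,0],"turn":[0,0,0],"fingers":1},{"dp":[0,0,0],"turn":[0,0,0],"fingers":1},{"dp":[0,0,0],"turn":[0,0,0],"fingers":1}]}}

```text
clock: 36.37
eef_pos: [507.7, -11.7, 154.8]
tcp_rot: [-3.141, 0.002, -2.942]
contact_force: [0.0, -0.7, -0.5]
opening: 0.094
grasp_force: 39.6
```

Run:
```python
from rack import *
plan(507,-12.3,125,.2-np.pi)
```

```text
pos [507.7 -11.7 154.8] yaw -2.942 j [-0.03  0.26  1.95 -0.    0.92 -1.8 ] -> dp [ 0.02 -0.01  0.75] turn 0.0
```

Request:
{"op": "play_rows", "data": {"rows": [{"dp":[0.02,-0.01,0.25],"turn":[0,0,0],"fingers":1},{"dp":[0,0,0.25],"turn":[0,0,0],"fingers":1},{"dp":[0,0,0.25],"turn":[0,0,0],"fingers":1},{"dp":[0,0,0],"turn":[0,0,0],"fingers":1},{"dp":[0,0,0],"turn":[0,0,0],"fingers":1}]}}

```text
clock: 36.78
eef_pos: [506.3, -12.0, 122.7]
tcp_rot: [3.141, -0.0, -2.942]
contact_force: [3.6, 2.7, -3.8]
opening: 0.095
grasp_force: 39.1
```

Request:
{"op": "play_rows", "data": {"rows": [{"dp":[0,0,0],"turn":[0,0,0],"fingers":1},{"dp":[0,0,0],"turn":[0,0,0],"fingers":1}]}}

```text
clock: 36.95
eef_pos: [506.4, -12.1, 123.6]
tcp_rot: [3.141, -0.0, -2.942]
contact_force: [3.3, 2.8, -4.7]
opening: 0.089
grasp_force: 39.1
```

Request:
{"op": "play_rows", "data": {"rows": [{"dp":[-0.02,0,0.25],"turn":[0,0,0],"fingers":1},{"dp":[0,0,0.25],"turn":[0,0,0],"fingers":1},{"dp":[0,0,0.25],"turn":[0,0,0],"fingers":1},{"dp":[0,0,0.11],"turn":[0,0,0],"fingers":1},{"dp":[0,0,0],"turn":[0,0,0],"fingers":1}]}}

```text
clock: 37.37
eef_pos: [507.0, -12.2, 88.8]
tcp_rot: [-3.141, -0.001, -2.941]
contact_force: [0.4, 2.2, 5.0]
opening: 0.096
grasp_force: 40.5
```

Request:
{"op": "play_rows", "data": {"rows": [{"dp":[0,0,0.03],"turn":[0,0,0],"fingers":1},{"dp":[0,0,0],"turn":[0,0,0],"fingers":1},{"dp":[0,0,0],"turn":[0,0,0],"fingers":1}]}}

```text
clock: 37.62
eef_pos: [507.2, -12.2, 88.8]
tcp_rot: [-3.141, 0.0, -2.941]
contact_force: [-3.7, 2.1, 18.3]
opening: 0.095
grasp_force: 42.4
```

Request:
{"op": "play_rows", "data": {"rows": [{"dp":[0,0,0],"turn":[0,0,0],"fingers":0.65},{"dp":[0,0,0],"turn":[0,0,0],"fingers":0.65},{"dp":[0,0,0],"turn":[0,0,0],"fingers":0.65},{"dp":[0,0,-0.5],"turn":[0,0,0],"fingers":0.65},{"dp":[0,0,-1],"turn":[0,0,0],"fingers":0.65}]}}

```text
clock: 38.03
eef_pos: [503.5, -12.2, 144.5]
tcp_rot: [3.14, -0.009, -2.942]
contact_force: [1.1, -0.3, 0.5]
opening: 0.348
grasp_force: 0.0
```

Request:
{"op": "play_rows", "data": {"rows": [{"dp":[0,0,-1],"turn":[0,0,0],"fingers":0.65},{"dp":[0,0,-0.9],"turn":[0,0,0],"fingers":0},{"dp":[0,0.88,0],"turn":[0,0,0],"fingers":0},{"dp":[0,0.88,0],"turn":[0,0,0],"fingers":0},{"dp":[0,0.88,0],"turn":[0,0,0],"fingers":0}]}}

```text
clock: 38.45
eef_pos: [485.9, 91.9, 224.5]
tcp_rot: [-3.141, 0.001, -2.944]
contact_force: [-0.2, -0.1, -0.2]
opening: 0.898
grasp_force: 0.0
```

Request:
{"op": "play_rows", "data": {"rows": [{"dp":[0,0.88,0],"turn":[0,0,0],"fingers":0},{"dp":[0,0.88,0],"turn":[0,0,0],"fingers":0},{"dp":[0,0.86,0],"turn":[0,0,0],"fingers":0},{"dp":[0,0,0],"turn":[0,0,-1],"fingers":0},{"dp":[0,0,0],"turn":[0,0,-1],"fingers":0}]}}

```text
clock: 38.87
eef_pos: [464.5, 195.7, 223.5]
tcp_rot: [-3.141, -0.001, -2.725]
contact_force: [0.1, -0.4, 0.8]
opening: 1.0
grasp_force: 0.0
```

Request:
{"op": "play_rows", "data": {"rows": [{"dp":[0,0,0],"turn":[0,0,-1],"fingers":0},{"dp":[0,0,0],"turn":[0,0,-1],"fingers":0},{"dp":[0,0,0],"turn":[0,0,-1],"fingers":0},{"dp":[0,0,0],"turn":[0,0,-1],"fingers":0},{"dp":[0,0,0],"turn":[0,0,-1],"fingers":0}]}}

```text
clock: 39.28
eef_pos: [465.0, 193.8, 223.4]
tcp_rot: [3.141, -0.001, -2.203]
contact_force: [-0.9, 0.6, -0.3]
opening: 1.003
grasp_force: 0.0
```

Request:
{"op": "play_rows", "data": {"rows": [{"dp":[0,0,0],"turn":[0,0,-1],"fingers":0},{"dp":[0,0,0],"turn":[0,0,-1],"fingers":0},{"dp":[0,0,0],"turn":[0,0,0],"fingers":0},{"dp":[0,0,0],"turn":[0,0,0],"fingers":0},{"dp":[0,0,0],"turn":[0,0,0],"fingers":0}]}}

```text
clock: 39.7
eef_pos: [465.2, 194.0, 223.8]
tcp_rot: [3.141, -0.001, -2.003]
contact_force: [0.9, 0.1, 0.3]
opening: 0.998
grasp_force: 0.0
```

```bash
cat > marks.py <<'E'
from h import *
def marks(f,c=(465.4,194.3)):
    g=f['pixels'].max(2)
    # dark fraction versus angle on the top face, z=81, and flange z=61
    a=np.radians(np.arange(-180,180,1.))
    def prof(r0,r1,z):
        R=np.arange(r0,r1,.5);A,RR=np.meshgrid(a,R)
        uv=proj(f,np.c_[(c[0]+RR*np.cos(A)).ravel(),(c[1]+RR*np.sin(A)).ravel(),np.full(A.size,z)]).astype(np.float32)
        v=cv2.remap(g,uv[:,0].reshape(A.shape).copy(),uv[:,1].reshape(A.shape).copy(),cv2.INTER_LINEAR)
        return (v<60).mean(0)
    P=prof(13,26,81.)
    # peaks
    for k in np.nonzero((P>.25)&(P>=np.roll(P,1))&(P>=np.roll(P,-1)))[0]: print('ang',round(float(a[k]),3),'dark',P[k].round(2))
E
python3 - <<'E'
from marks import *
f=grab('wrist');plan(465.4,194.3,66.5);marks(f)
E
```

```text
pos [465.1 194.  223.8] yaw -2.002 j [ 0.39  0.17  1.9  -0.    1.07 -2.32] -> dp [-0.01 -0.    3.93] turn 0.0
ang -2.915 dark 1.0
ang -2.897 dark 1.0
ang -2.88 dark 1.0
ang -2.862 dark 1.0
ang 1.187 dark 0.58
ang 1.222 dark 0.62
ang 1.239 dark 0.62
ang 1.257 dark 0.62
ang 1.274 dark 0.62
ang 1.292 dark 0.62
ang 1.309 dark 0.62
ang 1.326 dark 0.62
ang 1.361 dark 0.54
```

Request:
{"op": "play_rows", "data": {"rows": [{"dp":[0,0,1],"turn":[0,0,0],"fingers":0},{"dp":[0,0,1],"turn":[0,0,0],"fingers":0},{"dp":[0,0,0.9],"turn":[0,0,0],"fingers":0},{"dp":[0,0,0],"turn":[0,0,0],"fingers":0},{"dp":[0,0,0],"turn":[0,0,0],"fingers":0}]}}

```text
clock: 40.17
eef_pos: [464.0, 193.6, 107.1]
tcp_rot: [3.139, -0.003, -2.0]
contact_force: [-0.0, 0.6, -0.2]
opening: 1.003
grasp_force: 0.0
```

Request:
{"op": "play_rows", "data": {"rows": [{"dp":[0,0,0],"turn":[0,0,0],"fingers":0},{"dp":[0,0,0],"turn":[0,0,0],"fingers":0},{"dp":[0,0,0],"turn":[0,0,0],"fingers":0}]}}

```text
clock: 40.42
eef_pos: [466.7, 194.7, 110.3]
tcp_rot: [-3.139, 0.003, -1.999]
contact_force: [0.8, -0.5, -0.4]
opening: 1.0
grasp_force: 0.0
```

Run:
```python
from marks import *
plan(465.3,194.2,66.5)
```

```text
pos [466.7 194.7 110.3] yaw -1.999 j [ 0.39  0.33  1.99 -0.    0.82 -2.32] -> dp [0.03 0.03 1.09] turn 0.0
```

Request:
{"op": "play_rows", "data": {"rows": [{"dp":[0.03,0.03,0.4],"turn":[0,0,0],"fingers":0},{"dp":[0,0,0.4],"turn":[0,0,0],"fingers":0},{"dp":[0,0,0.27],"turn":[0,0,0],"fingers":0},{"dp":[0,0,0],"turn":[0,0,0],"fingers":0},{"dp":[0,0,0],"turn":[0,0,0],"fingers":0}]}}

```text
clock: 40.83
eef_pos: [463.8, 193.6, 65.7]
tcp_rot: [3.142, -0.0, -1.999]
contact_force: [-0.0, 0.3, 0.3]
opening: 1.002
grasp_force: 0.0
```

Request:
{"op": "play_rows", "data": {"rows": [{"dp":[0,0,0],"turn":[0,0,0],"fingers":0},{"dp":[0,0,0],"turn":[0,0,0],"fingers":0.5},{"dp":[0,0,0],"turn":[0,0,0],"fingers":0.5},{"dp":[0,0,0],"turn":[0,0,0],"fingers":0.5},{"dp":[0,0,0],"turn":[0,0,0],"fingers":0.5}], "force": 50}}

```text
clock: 41.25
eef_pos: [464.8, 193.5, 66.6]
tcp_rot: [-3.14, 0.001, -1.999]
contact_force: [-0.6, -3.7, 10.8]
opening: 0.677
grasp_force: 50.9
```

Request:
{"op": "play_rows", "data": {"rows": [{"dp":[0,0,0],"turn":[0,0,0],"fingers":0.5},{"dp":[0,0,0],"turn":[0,0,0.5],"fingers":0.5},{"dp":[0,0,0],"turn":[0,0,0.5],"fingers":0.5}]}}

```text
clock: 41.5
eef_pos: [464.7, 193.6, 66.6]
tcp_rot: [-3.14, 0.001, -2.106]
contact_force: [-1.8, -2.6, 11.0]
opening: 0.677
grasp_force: 50.8
```

Request:
{"op": "play_rows", "data": {"rows": [{"dp":[0,0,-0.02],"turn":[0,0,1],"fingers":0.5},{"dp":[0,0,0],"turn":[0,0,1],"fingers":0.5},{"dp":[0,0,0],"turn":[0,0,1],"fingers":0.5},{"dp":[0,0,0],"turn":[0,0,1],"fingers":0.5},{"dp":[0,0,0],"turn":[0,0,1],"fingers":0.5}]}}

```text
clock: 41.92
eef_pos: [464.3, 193.9, 66.8]
tcp_rot: [-3.141, 0.002, -2.632]
contact_force: [-1.6, 2.8, 4.0]
opening: 0.678
grasp_force: 56.0
```

Request:
{"op": "play_rows", "data": {"rows": [{"dp":[0,0,0],"turn":[0,0,1],"fingers":0.5},{"dp":[0,0,0],"turn":[0,0,1],"fingers":0.5},{"dp":[0,0,0],"turn":[0,0,1],"fingers":0.5},{"dp":[0,0,0],"turn":[0,0,1],"fingers":0.5},{"dp":[0,0,0],"turn":[0,0,1],"fingers":0.5}]}}

```text
clock: 42.33
eef_pos: [464.1, 194.4, 66.8]
tcp_rot: [3.14, 0.001, 3.127]
contact_force: [-1.6, 6.8, 2.2]
opening: 0.672
grasp_force: 56.0
```

Request:
{"op": "play_rows", "data": {"rows": [{"dp":[0,0,0],"turn":[0,0,1],"fingers":0.5},{"dp":[0,0,0],"turn":[0,0,1],"fingers":0.5},{"dp":[0,0,0],"turn":[0,0,1],"fingers":0.5},{"dp":[0,0,0],"turn":[0,0,1],"fingers":0.5},{"dp":[0,0,0],"turn":[0,0,1],"fingers":0.5}]}}

```text
clock: 42.75
eef_pos: [464.2, 195.0, 66.8]
tcp_rot: [3.139, -0.0, 2.603]
contact_force: [-1.7, 9.8, 1.7]
opening: 0.674
grasp_force: 55.9
```

Request:
{"op": "play_rows", "data": {"rows": [{"dp":[0,0,0],"turn":[0,0,1],"fingers":0.5},{"dp":[0,0,0],"turn":[0,0,1],"fingers":0.5},{"dp":[0,0,0],"turn":[0,0,1],"fingers":0.5},{"dp":[0,0,0],"turn":[0,0,1],"fingers":0.5},{"dp":[0,0,0],"turn":[0,0,1],"fingers":0.5}]}}

```text
clock: 43.17
eef_pos: [464.6, 195.4, 66.8]
tcp_rot: [3.138, -0.002, 2.079]
contact_force: [0.0, 10.5, -1.0]
opening: 0.673
grasp_force: 55.7
```

Request:
{"op": "play_rows", "data": {"rows": [{"dp":[0,0,0],"turn":[0,0,1],"fingers":0.5},{"dp":[0,0,0],"turn":[0,0,1],"fingers":0.5},{"dp":[0,0,0],"turn":[0,0,1],"fingers":0.5},{"dp":[0,0,0],"turn":[0,0,1],"fingers":0.5},{"dp":[0,0,0],"turn":[0,0,1],"fingers":0.5}]}}

```text
clock: 43.58
eef_pos: [465.1, 195.6, 66.9]
tcp_rot: [3.139, -0.003, 1.556]
contact_force: [3.1, 11.2, -2.9]
opening: 0.677
grasp_force: 55.4
```

Request:
{"op": "play_rows", "data": {"rows": [{"dp":[0,0,0],"turn":[0,0,1],"fingers":0.5},{"dp":[0,0,0],"turn":[0,0,1],"fingers":0.5},{"dp":[0,0,0],"turn":[0,0,1],"fingers":0.5},{"dp":[0,0,0],"turn":[0,0,1],"fingers":0.5},{"dp":[0,0,0],"turn":[0,0,1],"fingers":0.5}]}}

```text
clock: 44.0
eef_pos: [465.7, 195.5, 66.9]
tcp_rot: [3.14, -0.005, 1.032]
contact_force: [4.3, 9.3, -5.7]
opening: 0.676
grasp_force: 55.2
```

Request:
{"op": "play_rows", "data": {"rows": [{"dp":[0,0,0],"turn":[0,0,1],"fingers":0.5},{"dp":[0,0,0],"turn":[0,0,1],"fingers":0.5},{"dp":[0,0,0],"turn":[0,0,1],"fingers":0.5},{"dp":[0,0,0],"turn":[0,0,1],"fingers":0.5},{"dp":[0,0,0],"turn":[0,0,1],"fingers":0.5}]}}

```text
clock: 44.42
eef_pos: [466.1, 195.1, 66.9]
tcp_rot: [-3.141, -0.006, 0.509]
contact_force: [7.1, 5.7, -5.1]
opening: 0.675
grasp_force: 55.1
```

Request:
{"op": "play_rows", "data": {"rows": [{"dp":[0,0,0],"turn":[0,0,1],"fingers":0.5},{"dp":[0,0,0],"turn":[0,0,1],"fingers":0.5},{"dp":[0,0,0],"turn":[0,0,1],"fingers":0.5},{"dp":[0,0,0],"turn":[0,0,1],"fingers":0.5},{"dp":[0,0,0],"turn":[0,0,0.3],"fingers":0.5}]}}

```text
clock: 44.83
eef_pos: [466.3, 194.7, 66.9]
tcp_rot: [-3.14, -0.005, 0.058]
contact_force: [7.0, 1.6, -5.8]
opening: 0.676
grasp_force: 55.2
```

Request:
{"op": "play_rows", "data": {"rows": [{"dp":[0,0,0],"turn":[0,0,0],"fingers":0.5},{"dp":[0,0,0],"turn":[0,0,0],"fingers":0.5},{"dp":[0,0,0],"turn":[0,0,0],"fingers":0.5},{"dp":[0,0,0],"turn":[0,0,0],"fingers":0.5},{"dp":[0,0,0],"turn":[0,0,0],"fingers":0.5}]}}

```text
clock: 45.25
eef_pos: [466.3, 194.7, 66.9]
tcp_rot: [-3.14, -0.005, 0.064]
contact_force: [6.4, 2.9, -5.7]
opening: 0.676
grasp_force: 55.2
```

Run:
```python
from marks import *
f=grab('wrist','w11.png');plan(465.4,194.3,66.5);marks(f)
```

```text
pos [466.3 194.7  66.9] yaw 0.064 j [0.39 0.4  2.02 0.   0.72 1.9 ] -> dp [-0.02  0.01  0.01] turn 0.0
ang -3.037 dark 0.58
ang -3.019 dark 0.58
ang -2.985 dark 0.62
ang -2.967 dark 0.62
ang -2.95 dark 0.62
ang -2.932 dark 0.62
ang -2.915 dark 0.62
ang -2.897 dark 0.62
ang -2.88 dark 0.62
ang -2.862 dark 0.62
ang -2.845 dark 0.62
ang -2.81 dark 0.58
ang -2.793 dark 0.58
ang -0.942 dark 1.0
ang -0.925 dark 1.0
ang -0.908 dark 1.0
ang -0.89 dark 1.0
ang -0.873 dark 1.0
ang -0.855 dark 1.0
```

Request:
{"op": "play_rows", "data": {"rows": [{"dp":[0,0,0],"turn":[0,0,0],"fingers":0},{"dp":[0,0,0],"turn":[0,0,0],"fingers":0},{"dp":[0,0,0],"turn":[0,0,0],"fingers":0},{"dp":[0,0,0],"turn":[0,0,0],"fingers":0},{"dp":[0,0,-0.3],"turn":[0,0,0],"fingers":0}]}}

```text
clock: 45.72
eef_pos: [462.2, 192.9, 76.8]
tcp_rot: [3.14, 0.003, 0.064]
contact_force: [-1.2, 0.2, 0.1]
opening: 0.998
grasp_force: 0.0
```

Request:
{"op": "play_rows", "data": {"rows": [{"dp":[0,0,-1],"turn":[0,0,0],"fingers":0},{"dp":[0,0,-1],"turn":[0,0,0],"fingers":0},{"dp":[0,0,-1],"turn":[0,0,0],"fingers":0},{"dp":[0,0,-1],"turn":[0,0,0],"fingers":0},{"dp":[0,0,0],"turn":[0,0,0],"fingers":0}]}}

```text
clock: 46.13
eef_pos: [467.1, 195.0, 245.8]
tcp_rot: [-3.138, -0.011, 0.064]
contact_force: [0.9, 0.6, 0.4]
opening: 1.0
grasp_force: 0.0
```

Request:
{"op": "play_rows", "data": {"rows": [{"dp":[0,0,0],"turn":[0,0,0],"fingers":0},{"dp":[0,0,0],"turn":[0,0,0],"fingers":0},{"dp":[0,0,0],"turn":[0,0,0],"fingers":0},{"dp":[0,0,0],"turn":[0,0,0],"fingers":0},{"dp":[0,0,0],"turn":[0,0,0],"fingers":0}]}}

```text
clock: 46.55
eef_pos: [462.9, 193.2, 236.7]
tcp_rot: [3.141, 0.002, 0.064]
contact_force: [0.3, 0.8, 0.3]
opening: 1.0
grasp_force: 0.0
```

Run:
```python
from marks import *
f=grab('wrist','w12.png');plan(465.4,194.3,230);marks(f)
t=grab('top','top9.png')
# bright bars in cage/rack: top-view colour checks
p=t['pixels'].astype(int)
for n,q,z in (('s1',(507,-12.3),108),('s2',(499.5,27.2),108),('s4',(483,106.2),108),('s3 empty',(490.9,66.2),108)):
    u,v=proj(t,[[*q,z]])[0].round().astype(int);print(n,u,v,[int(x) for x in p[v,u-4:u+5].min(1)],[int(x) for x in p[v-9:v+10:2,u].min(1)])
```

```text
pos [463.2 193.3 237. ] yaw 0.064 j [0.39 0.16 1.88 0.   1.1  1.9 ] -> dp [ 0.06 -0.02  0.17] turn 0.0
ang -2.967 dark 0.58
ang -2.95 dark 0.58
ang -2.932 dark 0.58
ang -2.915 dark 0.58
ang -2.897 dark 0.58
ang -2.88 dark 0.58
ang -2.862 dark 0.58
ang -2.845 dark 0.58
ang -2.81 dark 0.5
ang -2.775 dark 0.42
ang -0.908 dark 1.0
s1 356 232 [118, 99, 178, 190, 186, 117, 5, 4, 6] [36, 46, 96, 135, 163, 195, 197, 193, 203, 14]
s2 340 235 [40, 58, 106, 145, 147, 103, 15, 4, 0] [55, 42, 120, 142, 148, 136, 144, 149, 124, 0]
s4 309 241 [5, 29, 104, 123, 178, 152, 30, 5, 9] [64, 36, 101, 106, 160, 182, 189, 188, 205, 97]
s3 empty 325 238 [8, 41, 76, 106, 92, 34, 8, 22, 23] [36, 41, 12, 67, 86, 99, 109, 109, 107, 112]
```

Run:
```python
from h import *
f=grab('wrist');g=f['pixels'].max(2)
u,v=proj(f,[[465.4,194.3,81]])[0].astype(int);w=g[v-45:v+45,u-45:u+45]
n,lab,st,ce=cv2.connectedComponentsWithStats((w<75).astype(np.uint8))
C=[]
for i in range(1,n):
    if 20<st[i,4]<200:
        P=onz(f,[ce[i]+[u-45,v-45]],81)[0];d=P[:2]-[465.4,194.3];print(st[i,2:],P.round(1),np.hypot(*d).round(1),np.arctan2(d[1],d[0]).round(3));C.append(P[:2])
ref=lambda a,r:r*np.array([np.cos(a),np.sin(a)])
if len(C)==2:
  for D,L in (C,C[::-1]):
    # at theta: line angle=phip-theta, dot = phip-theta+4.2
    m=D-L;q=ref(4.2,21.5)-ref(0,19.5)
    th=(-2.942-(np.arctan2(m[1],m[0])-np.arctan2(q[1],q[0])))%(2*np.pi);print('theta',th,np.hypot(*m),np.hypot(*q))
```

```text
[19 15 44] [478.4 178.   81. ] 20.8 -0.897
[10 10 82] [443.9 189.1  81. ] 22.1 -2.904
theta 1.0679950385150914 36.182946673868024 35.405983939076975
theta 4.2095876921048845 36.182946673868024 35.405983939076975
```

```bash
python3 -c "
from rig import r
print(r.sign_off())"
```

```text
the job is handed in; nothing more can be done
None
```

The changeover is done and handed in; the sign-off returned no verdict. The one calibration card present is down in the rack and the three circuit cards are seated in cage guides 1, 2 and 4. The wheel's dot is at the pointer, measured at about 4.21 rad. The rack was knocked a few centimetres mid-run; I re-measured it before picking up the last card, and a picture then showed the calibration card still upright.

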